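# Gauge the dosing heads and fit their outlet sleeves

### The arm

A 6-joint arm with a two-finger parallel gripper is mounted at the origin on a cart in front of the work surface, level with it; the furniture and walls round the work are solid. World frame = base frame: x ahead of the robot, y to its left, z up, the work surface at z = 0. Lengths are in m, angles in rad, forces in N, time in s.
With the tool pointing down it reaches from about 0.3 to 0.775 m from the base axis. Payload 14.6 kg.
Tool frame: the origin (TCP) lies at the very end of the fingers, on their centre line; the grasp point (between the pads) lies 19 mm behind it; z points along the fingers, x is the direction in which the jaws open and shut, and the axes are right-handed (so a half turn about z gives the same grasp; the last joint's range is limited). The gripper opens to 85 mm and grips with 20 to 120 N. Pads are 22 mm wide; open, the fingers measure 114 mm over their backs; the gripper's body (76 mm by 85 mm) begins 54 mm behind the grasp point. The pads swing forward as they close: fully open they stand 13 mm farther back than shut.
Start: joints at [-1.185, 0.3, 1.521, -0, 1.321, -0.067], TCP at [0.241, -0.495, 0.198] pointing down, gripper open.
Joint ranges: [-3.03, 3.03], [-0.79, 2.21], [0.23, 2.52], [-1.04, 4.18], [0, 3.07], [-2.55, 2.55]. Speed limits (rad/s): [2.22, 2.22, 2.57, 3.14, 3.14, 3.14].

### API

Orientations are given as a rotation vector (axis times angle).
In Python, from plant import telemetry, viewer, job gives the robot as it stands.
- The arm moves only by the tool play_rows, never from a script. Its argument "deltas" is a list of rows, each a list of 3 entries, a list of its own where there are three numbers: the shift along the world's x, y, z in units of 0.2 m (1.0 is 0.2 m), then the turn, a rotation vector about the world's x, y, z in units of pi rad (1.0 is pi rad), then the opening, from -1 (shut) to 1 (fully open), so that 0 is half open. In form: [[[dx, dy, dz], [ax, ay, az], claw], ...]. A call has exactly 8 rows; each row is the pose to reach, as a shift and turn from the pose measured when the call began, turning the shorter way round; what a row does not reach only later rows make up. A row lasts 1/12 s, in which the tool goes at most 41.7 mm and 7.16 degrees, less where a joint would pass 70% of its speed; a pose out of reach is approached as far as the arm can. A call with a number of a shift or a turn outside -1 to 1 is refused whole. A call with a gripper value outside its range is refused whole. The fingers move at their own pace and stop on an object; "squeeze" is the grip in N (left out, the last holds). Time passes only in rows, so rows that repeat a pose let the fingers close, or fill a call up. It gives the time, the measured TCP pose, the force and the opening at its end, in the units of the state.
- telemetry.get_obs(): the state, without advancing time (a new reading comes with each control period).
- viewer.snapshot(name): name is "scene" or "top" or "wrist"; returns the picture (480x640x3 uint8, red, green, blue); there is no depth.
- viewer.camera_model(name): a dict with "fx", "fy", "cx", "cy" (pixels), "extrinsics" (4x4, takes a point from camera to world coordinates). Camera axes: x right, y up, looking along -z (the intrinsics and any distortion apply to the point x, -y, -z); pixel columns grow to the right and rows downward; lengths in m; the calibration is good to about 2 mm. A picture is of the moment at which its call begins: read the wrist's pose just before it. camera_model takes no time and is no camera call; for the wrist camera it gives the pose at the moment of the call.
- job.sign_off(): hands the job in, once; it reports no verdict.
The state is a dict: "t": time; "qpos": joint angles; "joint_vel": joint speeds; "joint_efforts": joint torques, N m; "ee_pos": TCP position; "tool_rot": TCP orientation; "ft_force": force on the tool from outside, world axes, zero at the start; "torque": the same for the moment, N m; "width": opening from 0.0 (shut) to 1.0 (fully open).
Only numpy, scipy, OpenCV 4.12 (cv2) and the standard library are available. Lean on these libraries where they do the work, as an engineer would, in place of code of your own. Each camera call takes 0.05 s, during which the arm holds its last target.

### The job

Check the gap in the front of each dosing head on the counter with the blade gauge, from the leftmost head to the rightmost: push the blade straight in until its shoulder meets the head, keep it there for at least half a second, and draw it out again. Then stand the gauge back on its foot on the floor of the steel tray, lengthwise as it was, and after that push an outlet sleeve, flange down, fully home on the spigot of every head; a sleeve left over may stay where it is. Do not shove the heads about.

Things in the scene. Friction and masses are not known exactly. Their poses are not given: they have to be found in the camera images.
- head_left: dosing head at the leftmost (largest y) place of three; None if absent (two or three are there). Steel block 80 (x) x 70 (y) x 55 mm high, 3 kg, loose on the counter, black round spigot on top, level gap in its front face (x = -40 mm, roughly towards the robot). Origin: centre of its underside, z up
- head_left_gap (a point): centre of the mouth of that head's gap, in the front face, 19.5 mm above the counter; axes as the head's. The gap is 32 mm wide (y), 11 mm high (14 to 25 mm above the counter), 52 mm deep, lined black inside, and runs along +x
- head_left_seat (a point): centre of the spigot's foot on top of that head, 55 mm above the counter; the spigot is 34 mm in diameter, 45 mm high (top at 100 mm above the counter), its top 8 mm tapered to 24 mm
- head_mid: dosing head at the middle place of three; None if absent (two or three are there). Steel block 80 (x) x 70 (y) x 55 mm high, 3 kg, loose on the counter, black round spigot on top, level gap in its front face (x = -40 mm, roughly towards the robot). Origin: centre of its underside, z up
- head_mid_gap (a point): centre of the mouth of that head's gap, in the front face, 19.5 mm above the counter; axes as the head's. The gap is 32 mm wide (y), 11 mm high (14 to 25 mm above the counter), 52 mm deep, lined black inside, and runs along +x
- head_mid_seat (a point): centre of the spigot's foot on top of that head, 55 mm above the counter; the spigot is 34 mm in diameter, 45 mm high (top at 100 mm above the counter), its top 8 mm tapered to 24 mm
- head_right: dosing head at the rightmost (smallest y) place of three; None if absent (two or three are there). Steel block 80 (x) x 70 (y) x 55 mm high, 3 kg, loose on the counter, black round spigot on top, level gap in its front face (x = -40 mm, roughly towards the robot). Origin: centre of its underside, z up
- head_right_gap (a point): centre of the mouth of that head's gap, in the front face, 19.5 mm above the counter; axes as the head's. The gap is 32 mm wide (y), 11 mm high (14 to 25 mm above the counter), 52 mm deep, lined black inside, and runs along +x
- head_right_seat (a point): centre of the spigot's foot on top of that head, 55 mm above the counter; the spigot is 34 mm in diameter, 45 mm high (top at 100 mm above the counter), its top 8 mm tapered to 24 mm
- gauge: blade gauge, 135 x 60 x 75 mm, 0.22 kg, standing loose on its foot in the steel tray. Origin: underside of the foot, z up, +x = the way the blade points. Steel foot 90 x 44 x 12 mm (x = -55 to 35 mm); at its front end a shoulder bar 60 mm wide (y), 34 mm high, front face at x = 35 mm; at its rear end an upright wooden handle. Blade fully in = shoulder bar against the head's front face
- gauge_tip (a point): middle of the blade's tip (x = 80, y = 0, z = 19 mm of the gauge). The level blade sticks out 45 mm from the shoulder bar, 24 mm wide, 6 mm thick (z = 16 to 22 mm), its last 8 mm narrowed to 16 x 3 mm. With the foot on the counter, or up to 2 mm above it, the blade is at the height of the heads' gaps
- gauge_handle (a point): point on the axis of the gauge's handle (x = -35 mm), 55 mm above the underside of the foot; the handle is 30 (x) x 22 (y) mm and reaches from 12 to 75 mm above that underside: grip it across the 22 mm
- sleeve_1: outlet sleeve, one of three alike: bare aluminium tube 48 mm outside diameter, 40 mm bore, 70 mm high, open at both ends, with a flange of 64 mm diameter, 8 mm thick, at its lower end (bore 42 mm there); 0.12 kg; stands upright on its flange. Origin: centre of its underside, z up; it seats with the flange flat on top of a head
- sleeve_2: outlet sleeve, one of three alike: bare aluminium tube 48 mm outside diameter, 40 mm bore, 70 mm high, open at both ends, with a flange of 64 mm diameter, 8 mm thick, at its lower end (bore 42 mm there); 0.12 kg; stands upright on its flange. Origin: centre of its underside, z up; it seats with the flange flat on top of a head
- sleeve_3: outlet sleeve, one of three alike: bare aluminium tube 48 mm outside diameter, 40 mm bore, 70 mm high, open at both ends, with a flange of 64 mm diameter, 8 mm thick, at its lower end (bore 42 mm there); 0.12 kg; stands upright on its flange. Origin: centre of its underside, z up; it seats with the flange flat on top of a head
- tray: pressed steel tray, 330 (x) x 138 (y) x 21 mm, fixed. Origin: centre of its underside; flat inside from x = -120 to 130 mm and y = -47 to 46 mm, floor 3 mm above the counter
There are look-alikes about, which are no part of the job. What is shaped like the sleeve_1 but purple is not meant.

How it is judged:
By the outcome, as a careful person would: the job done as asked, in the order asked, and still so for the second after the job is handed in, with the robot touching nothing.
Of head_left, head_mid, head_right only 2 to 3 are there at a start; the rules pass over those that are not, and their reading is None.
At some moment in a run one of sleeve_1, sleeve_2, sleeve_3, gauge may be knocked a few centimetres aside while the robot is not near it.
It also fails if it takes over 210 s, if anything falls off the work surface, if the arm or the gripper's body presses on something with over 40 N, if the wrist force passes 120 N, or if a joint passes its speed limit or range.

## Working session

There is one attempt and no reset: what is moved stays moved. The work goes in short steps, Python scripts to look and compute and a tool call to move; the robot and the scene stay as the last step left them, time stands still between calls to the robot, and variables do not carry over. Pictures are saved under pics/ and viewed, and the job is handed in when it is done.

Besides the shell and the picture viewer there is one more tool, called by a JSON object that holds its "api" and its "payload". play_rows: Moves the arm, as the interface text tells. Its arguments: {"type":"object","properties":{"deltas":{"type":"array"},"squeeze":{"type":"number"}},"required":["deltas"]}

```bash
ls; mkdir -p pics
cat > h.py <<'E'
import numpy as np, cv2
from plant import telemetry, viewer, job
def snap(n,f):
    m=viewer.camera_model(n); im=viewer.snapshot(n)
    cv2.imwrite('pics/'+f+'.png',im[:,:,::-1]); return im,m
def ray(m,u,v):
    T=np.array(m['extrinsics']); d=np.array([(u-m['cx'])/m['fx'],-(v-m['cy'])/m['fy'],-1.])
    return T[:3,3],T[:3,:3]@d
def onz(m,u,v,z):
    o,d=ray(m,u,v); return o+d*(z-o[2])/d[2]
def proj(m,p):
    T=np.array(m['extrinsics']); q=T[:3,:3].T@(np.array(p)-T[:3,3]); return np.array([m['cx']-m['fx']*q[0]/q[2], m['cy']+m['fy']*q[1]/q[2]])
E
python3 - <<'E'
from h import *
for n in['scene','top','wrist']:
    im,m=snap(n,n+'0'); print(n,{k:(np.round(v,3).tolist()) for k,v in m.items()})
print(telemetry.get_obs())
E
```

```text
pics
scene {'fx': 469.696, 'fy': 469.696, 'cx': 318.839, 'cy': 239.391, 'extrinsics': [[-0.881, 0.368, -0.297, 0.107], [-0.473, -0.698, 0.538, 0.764], [-0.01, 0.615, 0.789, 1.176], [0.0, 0.0, 0.0, 1.0]]}
top {'fx': 500.087, 'fy': 500.087, 'cx': 318.349, 'cy': 239.171, 'extrinsics': [[0.016, 0.983, -0.182, 0.285], [-1.0, 0.013, -0.016, -0.024], [-0.013, 0.183, 0.983, 1.554], [0.0, 0.0, 0.0, 1.0]]}
wrist {'fx': 333.867, 'fy': 333.867, 'cx': 318.928, 'cy': 237.409, 'extrinsics': [[0.437, 0.857, 0.272, 0.31], [-0.899, 0.417, 0.133, -0.46], [0.001, -0.303, 0.953, 0.373], [0.0, 0.0, 0.0, 1.0]]}
{'t': 0.15, 'qpos': array([-1.18461230e+00,  3.00393940e-01,  1.52141229e+00, -2.05372634e-05,
        1.32070538e+00, -6.66060299e-02]), 'joint_vel': array([-0.00096589, -0.0016042 , -0.00204305, -0.00067499, -0.00101128,
       -0.00049134]), 'joint_efforts': array([ 8.04348983e-04, -5.43668854e+01, -3.61890507e+01, -1.21318240e-04,
        3.10652562e-03,  7.84868746e-06]), 'ee_pos': array([ 0.2405261 , -0.49439677,  0.19803506]), 'tool_rot': array([-2.66295415e+00,  1.66583270e+00,  1.18821182e-03]), 'ft_force': array([-0.46256987, -0.01117446,  0.53477453]), 'torque': array([0.03740045, 0.009988  , 0.00683868]), 'width': 0.9997289187882085}
```

View pics/scene0.png

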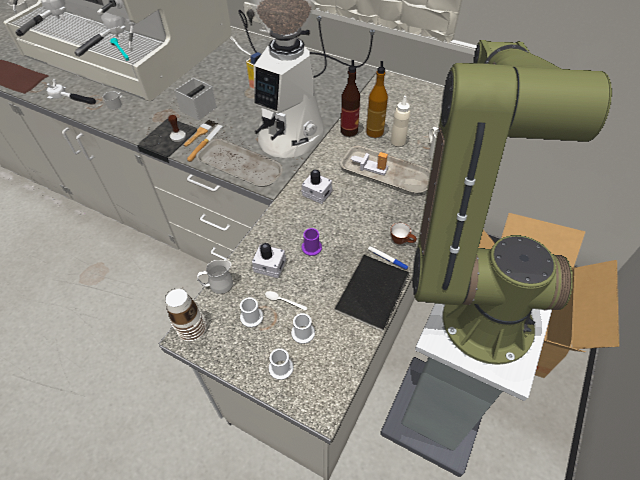

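View pics/top0.png

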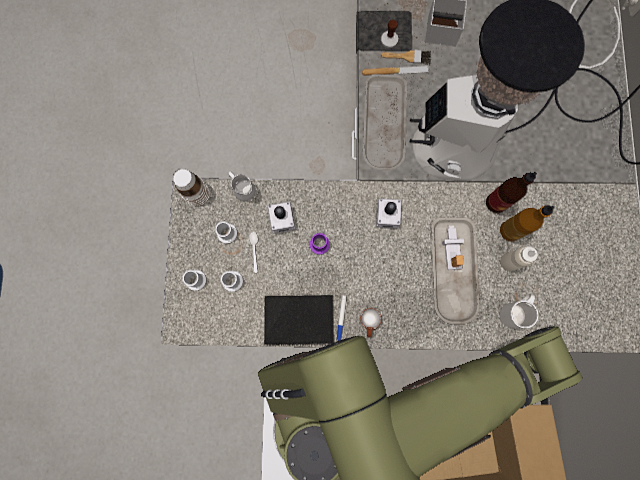

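View pics/wrist0.png

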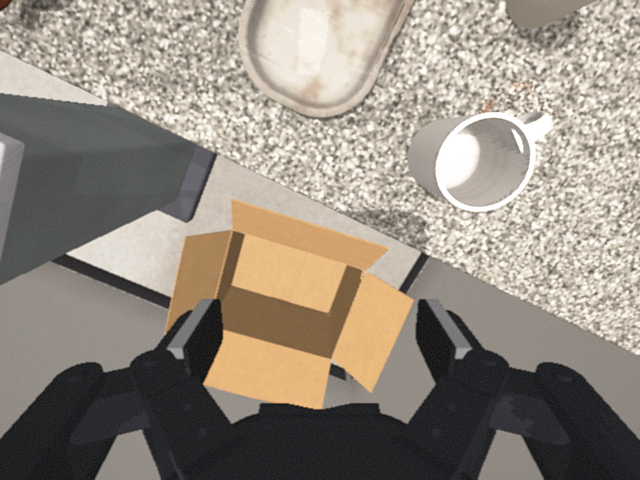

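Run:
```python
from h import *
im=cv2.imread('pics/top0.png'); 
a=[im[190:300,170:300],im[190:270,255:345],im[180:250,350:430],im[210:330,425:485]]
a=[cv2.resize(x,(400,300*1),interpolation=cv2.INTER_CUBIC) if 0 else cv2.resize(x,None,fx=300/x.shape[0],fy=300/x.shape[0],interpolation=cv2.INTER_CUBIC) for x in a]
r1=np.hstack(a[:2]);r2=np.hstack(a[2:]);w=max(r1.shape[1],r2.shape[1])
f=lambda r:np.pad(r,((0,0),(0,w-r.shape[1]),(0,0)))
cv2.imwrite('pics/topc.png',np.vstack([f(r1),f(r2)]))
im=cv2.imread('pics/scene0.png'); 
cv2.imwrite('pics/scc.png',cv2.resize(im[130:390,220:440],None,fx=2.3,fy=2.3,interpolation=cv2.INTER_CUBIC))
m=viewer.camera_model('top')
for n,u,v,z in[('headL',282,217,.1),('headR',389,212,.1),('s',226,232,.07),('s',194,279,.07),('s',231,281,.07),('pur',319,243,.07),('handle',458,262,.078),('tipblade',453,227,.022),('trayT',454,220,.02),('trayB',454,320,.02)]: print(n,onz(m,u,v,z).round(3))
```

```text
headL [0.62 0.11 0.1 ]
headR [ 0.64  -0.209  0.1  ]
s [0.579 0.281 0.07 ]
s [0.434 0.37  0.07 ]
s [0.43  0.259 0.07 ]
pur [ 0.548 -0.002  0.07 ]
handle [ 0.495 -0.415  0.078]
tipblade [ 0.613 -0.418  0.022]
trayT [ 0.636 -0.422  0.02 ]
trayB [ 0.327 -0.412  0.02 ]
```

View pics/topc.png

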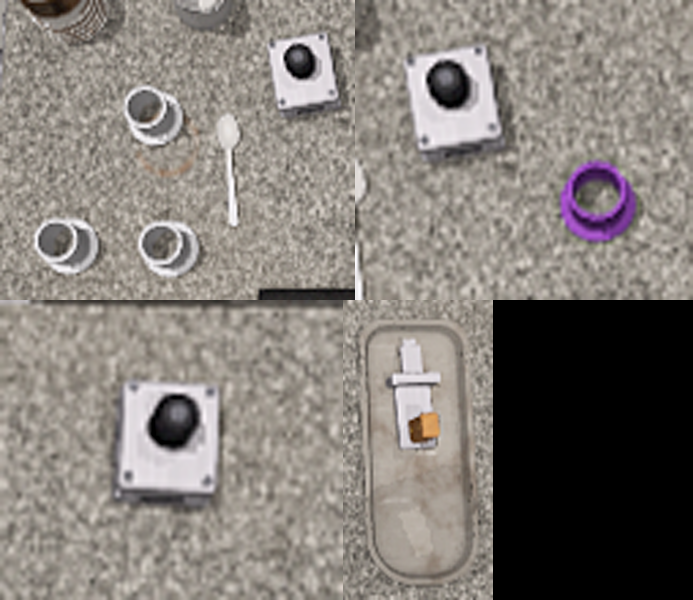

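View pics/scc.png

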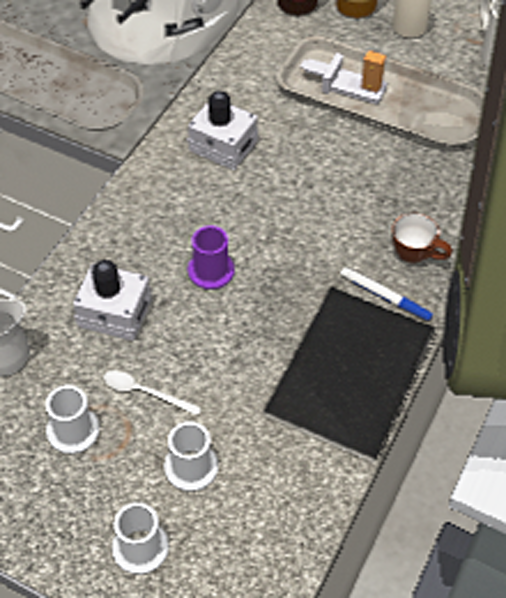

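{"api": "play_rows", "payload": {"deltas": [[[0.2, 0.08, 0.05], [0, 0, -0.036], 1], [[0.4, 0.16, 0.1], [0, 0, -0.072], 1], [[0.6, 0.24, 0.15], [0, 0, -0.108], 1], [[0.8, 0.32, 0.2], [0, 0, -0.144], 1], [[1.0, 0.4, 0.25], [0, 0, -0.144], 1], [[1.0, 0.4, 0.25], [0, 0, -0.144], 1], [[1.0, 0.4, 0.25], [0, 0, -0.144], 1], [[1.0, 0.4, 0.25], [0, 0, -0.144], 1]], "squeeze": 40}}

```text
t: 0.82
ee_pos: [0.4409, -0.4139, 0.2475]
tool_rot: [-2.223, 2.219, 0.002]
ft_force: [0.8, -0.5, -0.4]
width: 0.998
```

Run:
```python
from h import *
o=telemetry.get_obs(); print(o['ee_pos'],o['tool_rot'],o['joint_vel'].round(3))
im,m=snap('wrist','w1'); 
import pickle; pickle.dump(m,open('w1.pkl','wb'))
for u,v in[(320,240)]: print(onz(m,u,v,0.015))
```

```text
[ 0.44088495 -0.4139494   0.24752725] [-2.22325682e+00  2.21886325e+00  2.12648637e-03] [-0.038 -0.011  0.023 -0.003 -0.002 -0.008]
[ 0.3846342  -0.41493356  0.015     ]
```

View pics/w1.png

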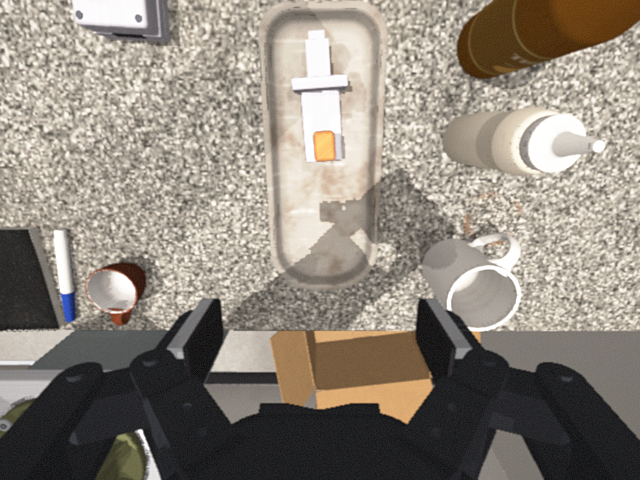

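Run:
```python
from h import *
import pickle; m=pickle.load(open('w1.pkl','rb'))
im=cv2.imread('pics/w1.png'); cv2.imwrite('pics/w1c.png',cv2.resize(im[20:180,260:390],None,fx=3.7,fy=3.7,interpolation=cv2.INTER_CUBIC))
hsv=cv2.cvtColor(im,cv2.COLOR_BGR2HSV); k=cv2.inRange(hsv,(8,150,80),(25,255,255)); k[:, :290]=0;k[:,360:]=0;k[:100]=0;k[190:]=0
c=max(cv2.findContours(k,0,2)[0],key=cv2.contourArea); r=cv2.minAreaRect(c); print(r, onz(m,*r[0],.078))
white=cv2.inRange(im,(200,200,200),(255,255,255));k=white.copy();k[:, :285]=0;k[:,352:]=0;k[:74]=0;k[92:]=0
c=max(cv2.findContours(k,0,2)[0],key=cv2.contourArea);print(cv2.boundingRect(c))
for u,v,z in[(316.5,31,.022),(293,81,.037),(348,77,.037),(303,161,.015),(335,161,.015)]: print(onz(m,u,v,z).round(4))
```

```text
((327.3660583496094, 138.23634338378906), (25.9011287689209, 14.623603820800781), 38.290164947509766) [ 0.51119155 -0.42164894  0.078     ]
(291, 74, 58, 16)
[ 0.6183 -0.4105  0.022 ]
[ 0.5682 -0.3858  0.037 ]
[ 0.5722 -0.4438  0.037 ]
[ 0.4839 -0.3943  0.015 ]
[ 0.4839 -0.4326  0.015 ]
```

View pics/w1c.png

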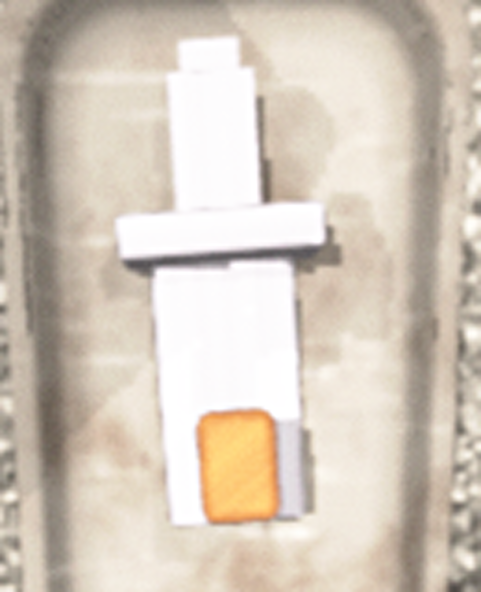

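Run:
```python
from h import *
import pickle; m=pickle.load(open('w1.pkl','rb'))
f=lambda x,y,z:onz(m,260+x/3.7,20+y/3.7,z)
t=f(209,38,.023);a=f(116,217,.037);b=f(322,204,.037);h=f(238,466,.078)
print(t,a,b,h,np.linalg.norm(a-b),np.linalg.norm((t-h)[:2]))
print(np.degrees([np.arctan2(*(t-h)[[1,0]]),np.arctan2(*(a-b)[[0,1]])*-1, np.arctan2(*(t-(a+b)/2)[[1,0]])]))
e=f(159,300,.015)-f(170,520,.015);print(np.degrees(np.arctan2(e[1],e[0])), m['extrinsics'])
e=f(293,265,.015)-f(300,520,.015);print(np.degrees(np.arctan2(e[1],e[0])))
```

```text
[ 0.61874245 -0.41053053  0.023     ] [ 0.57049977 -0.38414442  0.037     ] [ 0.57397983 -0.44268463  0.037     ] [ 0.50381858 -0.41868833  0.078     ] 0.058643553996298614 0.11521304721766723
[4.06029273 3.4020847  3.54881251]
2.3669552146119512 [[ 1.97586768e-03  9.52990665e-01  3.02993216e-01  5.17756967e-01]
 [-9.99998033e-01  1.83016374e-03  7.64818552e-04 -4.13222581e-01]
 [ 1.74337744e-04 -3.02994131e-01  9.52992406e-01  4.22730168e-01]
 [ 0.00000000e+00  0.00000000e+00  0.00000000e+00  1.00000000e+00]]
2.871612287815105
```

{"api": "play_rows", "payload": {"deltas": [[[0.15, -0.01, -0.1], [0, 0, 0.01], 0.2], [[0.3, -0.02, -0.25], [0, 0, 0.018], 0.2], [[0.315, -0.02, -0.4], [0, 0, 0.018], 0.2], [[0.315, -0.02, -0.55], [0, 0, 0.018], 0.2], [[0.315, -0.02, -0.65], [0, 0, 0.018], 0.2], [[0.315, -0.02, -0.65], [0, 0, 0.018], 0.2], [[0.315, -0.02, -0.65], [0, 0, 0.018], 0.2], [[0.315, -0.02, -0.65], [0, 0, 0.018], 0.2]]}}

```text
t: 1.53
ee_pos: [0.5029, -0.4195, 0.1194]
tool_rot: [-2.283, 2.158, -0.001]
ft_force: [-0.1, 0.4, 1.3]
width: 0.602
```

Run:
```python
from h import *
print(telemetry.get_obs()['ee_pos'],telemetry.get_obs()['tool_rot'])
im,m=snap('wrist','w2'); 
import pickle; pickle.dump(m,open('w2.pkl','wb'))
for p in[(.504,-.418,.078)]: print(proj(m,p))
```

```text
[ 0.50294662 -0.41948032  0.1194261 ] [-2.28265308e+00  2.15785408e+00 -1.17766861e-03]
[317.60845019 247.00263772]
```

View pics/w2.png

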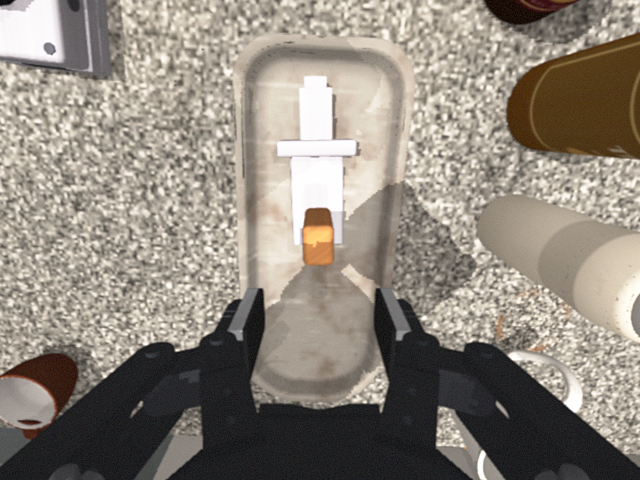

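{"api": "play_rows", "payload": {"deltas": [[[0.005, 0.005, -0.1], [0, 0, 0], 0.2], [[0.005, 0.005, -0.2], [0, 0, 0], 0.2], [[0.005, 0.005, -0.3], [0, 0, 0], 0.2], [[0.005, 0.005, -0.37], [0, 0, 0], 0.2], [[0.005, 0.005, -0.41], [0, 0, 0], 0.2], [[0.005, 0.005, -0.41], [0, 0, 0], 0.2], [[0.005, 0.005, -0.41], [0, 0, 0], 0], [[0.005, 0.005, -0.41], [0, 0, 0], -0.2]]}}

```text
t: 2.25
ee_pos: [0.5047, -0.419, 0.0393]
tool_rot: [-2.283, 2.158, -0.006]
ft_force: [0.3, -0.4, -0.3]
width: 0.397
```

{"api": "play_rows", "payload": {"deltas": [[[0, 0, 0], [0, 0, 0], -0.4], [[0, 0, 0], [0, 0, 0], -0.6], [[0, 0, 0], [0, 0, 0], -0.8], [[0, 0, 0], [0, 0, 0], -1], [[0, 0, 0], [0, 0, 0], -1], [[0, 0, 0], [0, 0, 0], -1], [[0, 0, 0], [0, 0, 0], -1], [[0, 0, 0], [0, 0, 0], -1]], "squeeze": 60}}

```text
t: 2.92
ee_pos: [0.5052, -0.4193, 0.0409]
tool_rot: [-2.283, 2.157, -0.009]
ft_force: [-1.6, 2.2, 6.8]
width: 0.222
```

{"api": "play_rows", "payload": {"deltas": [[[0, 0, 0.05], [0, 0, 0], -1], [[0, 0, 0.1], [0, 0, 0], -1], [[0, 0, 0.2], [0, 0, 0], -1], [[0, 0, 0.3], [0, 0, 0], -1], [[0, 0, 0.4], [0, 0, 0], -1], [[0, 0, 0.5], [0, 0, 0], -1], [[0, 0, 0.5], [0, 0, 0], -1], [[0, 0, 0.5], [0, 0, 0], -1]]}}

```text
t: 3.58
ee_pos: [0.5056, -0.4197, 0.1425]
tool_rot: [-2.283, 2.157, -0.013]
ft_force: [-0.9, -0.4, -2.2]
width: 0.223
```

Run:
```python
from h import *
o=telemetry.get_obs();print(o['ee_pos'],o['tool_rot'],o['ft_force'],o['width'])
im,m=snap('wrist','w3'); im,m=snap('scene','s3'); 
cv2.imwrite('pics/s3c.png',cv2.resize(cv2.imread('pics/s3.png')[60:220,300:460],None,fx=3.7,fy=3.7,interpolation=cv2.INTER_CUBIC))
```

```text
[ 0.50557903 -0.41966279  0.14250373] [-2.28296403  2.15738672 -0.01300935] [-0.94891168 -0.37785176 -2.17793088] 0.22286287643646766
```

View pics/w3.png

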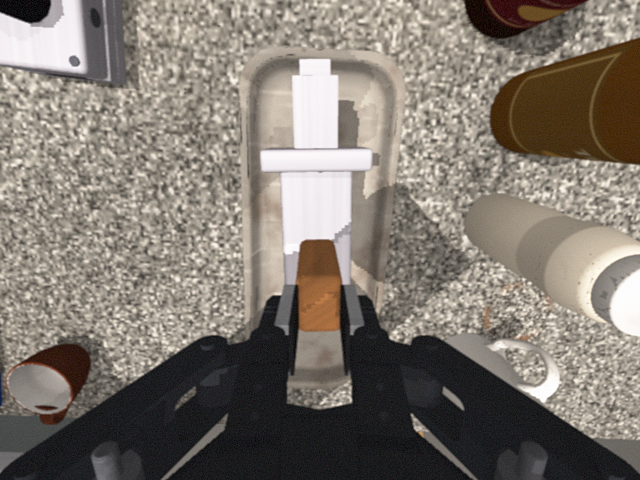

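View pics/s3c.png

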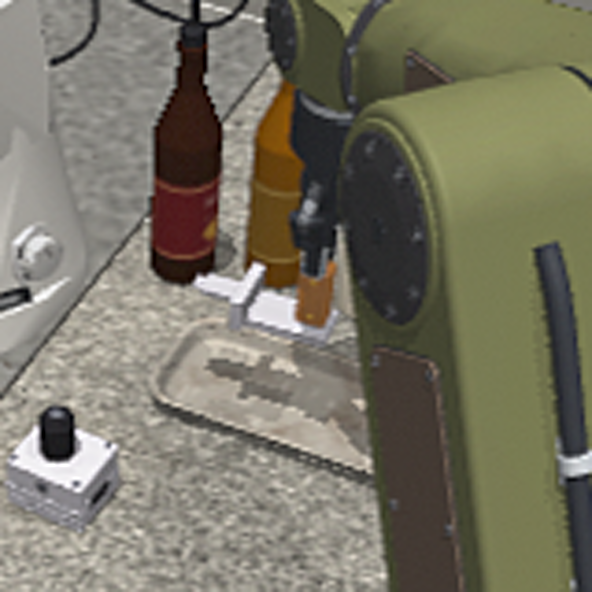

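```bash
cat >> h.py <<'E'
from scipy.spatial.transform import Rotation as Ro
def want(x,y,z,yaw_deg):
    """print delta to TCP pos + tool pointing down with tool-x at angle yaw-90 (gauge x at yaw)"""
    o=telemetry.get_obs(); p=o['ee_pos']; R=Ro.from_rotvec(o['tool_rot'])
    a=np.radians(yaw_deg); ahead=np.array([np.cos(a),np.sin(a),0]); tx=np.array([np.sin(a),-np.cos(a),0]); tz=np.array([0,0,-1.])
    D=Ro.from_matrix(np.c_[tx,np.cross(tz,tx),tz])
    d=(np.array([x,y,z])-p)/.2
    print('pos',p.round(4),'shift',d.round(3),'turn',((D*R.inv()).as_rotvec()/np.pi).round(4),'F',o['ft_force'].round(1),'t',o['t'],'q',o['qpos'].round(2))
def toolinfo():
    o=telemetry.get_obs(); R=Ro.from_rotvec(o['tool_rot']).as_matrix(); return o['ee_pos'],R
E
python3 - <<'E'
from h import *
want(.5,-.41,.2,3.2)
p,R=toolinfo(); print(R.round(4))
m=viewer.camera_model('wrist')
# predicted tip: ahead = -tool y ?
ah=-R[:,1]; up=-R[:,2]; lat=R[:,0]
for n,x,y,z in[('tip',115,0,.0205+.0),('shL',70,30,.034),('shR',70,-30,.034),('top',0,0,.075),('footRL',-20,22,.012),('footRR',-20,-22,.012),('footFL',60,22,.012),('footFR',60,-22,.012)]:
    print(n,proj(m,p+ah*x/1000-lat*y/1000+up*(z-.038)))
im=cv2.imread('pics/w3.png'); cv2.imwrite('pics/w3c.png',cv2.resize(im[50:350,240:400],None,fx=2,fy=2,interpolation=cv2.INTER_CUBIC))
E
```

```text
pos [ 0.5049 -0.419   0.14  ] shift [-0.024  0.045  0.3  ] turn [ 0.0008  0.0011 -0.0002] F [-1.  -1.4 -1.7] t 3.6833 q [-0.75  0.58  1.26  0.    1.3   0.77]
[[ 0.0565 -0.9984  0.0035]
 [-0.9984 -0.0565 -0.0026]
 [ 0.0028 -0.0033 -1.    ]]
tip [320.01325242  53.71678571]
shL [262.0991534  145.22827275]
shR [377.96432916 145.22377273]
top [320.30631177 305.02225462]
footRL [286.52266169 284.83092495]
footRR [352.96666059 284.78803207]
footFL [282.54073172 161.33947211]
footFR [357.1534886  161.33134982]
```

View pics/w3c.png

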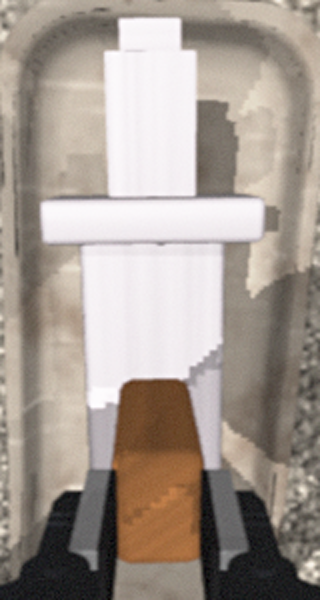

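```bash
cat > pnp.py <<'E'
from h import *
def gpose(obj,px,m,p,R):
    K=np.array([[m['fx'],0,m['cx']],[0,m['fy'],m['cy']],[0,0,1.]])
    ok,rv,tv=cv2.solvePnP(np.array(obj,float)/1000,np.array(px,float),K,None)
    pr=cv2.projectPoints(np.array(obj,float)/1000,rv,tv,K,None)[0][:,0]; print('res',(pr-px).round(1).tolist())
    T=np.array(m['extrinsics']); F=np.diag([1,-1,-1.])
    Rw=T[:3,:3]@F@cv2.Rodrigues(rv)[0]; tw=T[:3,:3]@F@tv[:,0]+T[:3,3]
    # in tool frame: ahead,left,up
    B=np.c_[-R[:,1],-R[:,0],-R[:,2]]
    h=Rw@np.array([-.035,0,0])+tw
    print('handle foot-level rel TCP (ahead,left,up) mm',(B.T@(h-p)*1000).round(1),'rot deg',np.degrees(Ro.from_matrix(B.T@Rw).as_rotvec()).round(2),'world origin',tw.round(4))
E
python3 - <<'E'
from pnp import *
p,R=toolinfo(); m=viewer.camera_model('wrist')
f=lambda x,y:(240+x/2,50+y/2)
obj=[(72,12,22),(72,-12,22),(80,8,20.5),(80,-8,20.5),(35,30,34),(35,-30,34),(35,12,22),(35,-12,22)]
px=[f(104,51),f(196,51),f(118,18),f(182,18),f(42,199),f(264,199),f(107,196),f(196,196)]
gpose(obj[:6],px[:6],m,p,R)
E
python3 - <<'E'
from h import *
im=cv2.imread('pics/w3.png'); g=cv2.cvtColor(im,6)
for r in(100,200): print(g[r,230:410].tolist())
E
```

```text
res [[0.6, -0.2], [-0.2, 0.1], [0.9, -0.2], [-0.8, 0.1], [-0.5, 0.5], [-0.0, -0.3]]
handle foot-level rel TCP (ahead,left,up) mm [ -0.4   3.9 -48.1] rot deg [ 3.78 -3.4   0.12] world origin [ 0.5394 -0.4133  0.0941]
[140, 149, 151, 145, 147, 146, 147, 142, 145, 159, 181, 191, 193, 192, 190, 188, 164, 154, 152, 140, 124, 118, 116, 111, 103, 100, 104, 121, 135, 134, 142, 153, 161, 168, 170, 170, 174, 178, 181, 178, 186, 190, 195, 195, 195, 194, 195, 193, 197, 196, 196, 195, 197, 194, 198, 198, 195, 193, 193, 196, 190, 193, 210, 236, 245, 247, 249, 249, 249, 248, 246, 246, 244, 244, 245, 246, 245, 244, 242, 242, 243, 245, 245, 246, 246, 246, 244, 244, 246, 246, 247, 246, 244, 246, 245, 245, 244, 244, 243, 244, 244, 245, 245, 245, 246, 244, 244, 228, 172, 137, 133, 134, 134, 131, 132, 133, 134, 135, 142, 165, 179, 186, 184, 184, 196, 196, 196, 194, 195, 193, 195, 199, 211, 219, 220, 217, 220, 218, 218, 214, 213, 213, 209, 206, 202, 198, 196, 195, 194, 190, 185, 185, 175, 172, 165, 152, 146, 139, 138, 136, 137, 140, 133, 137, 145, 161, 173, 180, 186, 185, 181, 180, 175, 176, 174, 178, 190
[... 204 characters left out ...]
161, 158, 170, 177, 177, 182, 182, 183, 182, 186, 185, 189, 182, 197, 222, 236, 242, 244, 243, 244, 244, 243, 242, 241, 241, 241, 241, 241, 243, 243, 241, 242, 243, 239, 239, 236, 238, 239, 238, 240, 239, 240, 242, 240, 239, 239, 239, 239, 238, 237, 236, 237, 238, 238, 239, 239, 242, 242, 241, 240, 240, 241, 240, 239, 236, 234, 235, 236, 236, 239, 238, 237, 238, 237, 239, 241, 241, 240, 238, 237, 236, 228, 207, 165, 143, 144, 145, 145, 144, 144, 144, 143, 141, 142, 149, 140, 147, 140, 143, 139, 138, 140, 139, 134, 132, 123, 115, 110, 104, 95, 92, 88, 84, 82, 88, 95, 94, 98, 106, 118, 125, 123, 118, 120, 113, 111, 104, 110, 112, 118, 122, 133, 145, 154, 157, 153, 134, 119, 119, 128, 126, 125]
```

{"api": "play_rows", "payload": {"deltas": [[[-0.1, 0.05, 0.1], [0, 0, 0], -1], [[-0.2, 0.15, 0.2], [0, 0, 0], -1], [[-0.3, 0.3, 0.25], [0, 0, 0], -1], [[-0.38, 0.45, 0.25], [0, 0, 0], -1], [[-0.38, 0.6, 0.25], [0, 0, 0], -1], [[-0.38, 0.75, 0.25], [0, 0, 0], -1], [[-0.38, 0.9, 0.25], [0, 0, 0], -1], [[-0.38, 1.0, 0.25], [0, 0, 0], -1]]}}

```text
t: 4.35
ee_pos: [0.4282, -0.2167, 0.1891]
tool_rot: [-2.284, 2.157, -0.004]
ft_force: [0.8, -0.3, -1.8]
width: 0.224
```

{"api": "play_rows", "payload": {"deltas": [[[0, 0.15, 0], [0, 0, 0], -1], [[0, 0.3, 0], [0, 0, 0], -1], [[0, 0.45, 0], [0, 0, 0], -1], [[0, 0.6, 0], [0, 0, 0], -1], [[0, 0.75, 0], [0, 0, 0], -1], [[0, 0.9, 0], [0, 0, 0], -1], [[0, 1.0, 0], [0, 0, 0], -1], [[0, 1.0, 0], [0, 0, 0], -1]]}}

```text
t: 5.02
ee_pos: [0.4275, -0.0138, 0.1882]
tool_rot: [2.287, -2.154, 0.001]
ft_force: [-0.5, -0.3, -1.2]
width: 0.226
```

Run:
```python
from h import *
want(.43,.1,.19,3.2)
```

```text
pos [ 0.4275 -0.0138  0.1882] shift [0.012 0.569 0.009] turn [ 0.0002  0.0001 -0.0013] F [-0.5 -0.3 -1.2] t 5.0167 q [-0.12  0.03  1.86 -0.    1.25  1.39]
```

{"api": "play_rows", "payload": {"deltas": [[[0, 0.15, 0], [0, 0, 0], -1], [[0, 0.3, 0], [0, 0, 0], -1], [[0, 0.45, 0], [0, 0, 0], -1], [[0, 0.57, 0], [0, 0, 0], -1], [[0, 0.57, 0], [0, 0, 0], -1], [[0, 0.57, 0], [0, 0, 0], -1], [[0, 0.57, 0], [0, 0, 0], -1], [[0, 0.57, 0], [0, 0, 0], -1]]}}

```text
t: 5.68
ee_pos: [0.4275, 0.0992, 0.1879]
tool_rot: [2.285, -2.155, 0.001]
ft_force: [0.8, 0.3, -2.0]
width: 0.226
```

Run:
```python
from h import *
want(.43,.1,.19,3.2)
im,m=snap('wrist','w4'); 
import pickle; pickle.dump(m,open('w4.pkl','wb'))
```

```text
pos [0.4275 0.0992 0.1879] shift [0.012 0.004 0.01 ] turn [ 0.0003 -0.0001 -0.0009] F [ 0.8  0.3 -2. ] t 5.6833 q [ 0.15  0.06  1.83 -0.    1.25  1.66]
```

View pics/w4.png

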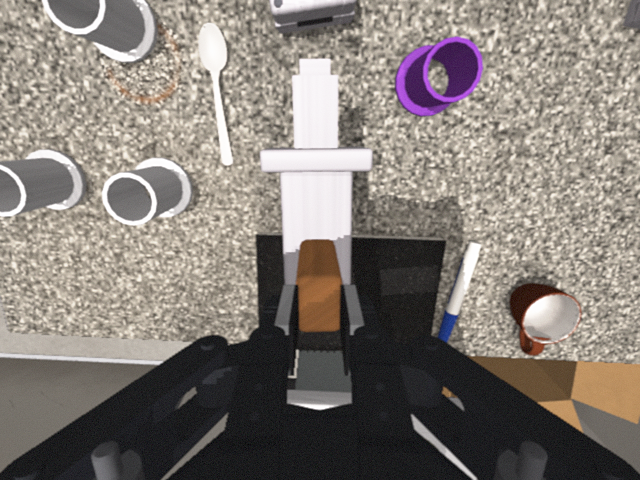

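{"api": "play_rows", "payload": {"deltas": [[[0, 0, 0.15], [0, 0, 0], -1], [[0.05, -0.05, 0.3], [0, 0, 0], -1], [[0.1, -0.15, 0.4], [0, 0, 0], -1], [[0.2, -0.25, 0.4], [0, 0, 0], -1], [[0.25, -0.3, 0.4], [0, 0, 0], -1], [[0.25, -0.3, 0.4], [0, 0, 0], -1], [[0.25, -0.3, 0.4], [0, 0, 0], -1], [[0.25, -0.3, 0.4], [0, 0, 0], -1]]}}

```text
t: 6.4
ee_pos: [0.477, 0.0393, 0.2674]
tool_rot: [2.284, -2.155, -0.001]
ft_force: [0.4, 0.2, -2.1]
width: 0.222
```

Run:
```python
from h import *
want(.43,.1,.19,3.2)
im,m=snap('wrist','w5'); 
import pickle; pickle.dump(m,open('w5.pkl','wb'))
cv2.imwrite('pics/w5c.png',cv2.resize(cv2.imread('pics/w5.png')[0:200,160:360],None,fx=3,fy=3,interpolation=cv2.INTER_CUBIC))
```

```text
pos [0.477  0.0393 0.2674] shift [-0.235  0.304 -0.387] turn [ 0.0002 -0.0004 -0.0007] F [ 0.4  0.2 -2.1] t 6.4 q [ 0.01  0.09  1.61 -0.    1.44  1.52]
```

View pics/w5.png

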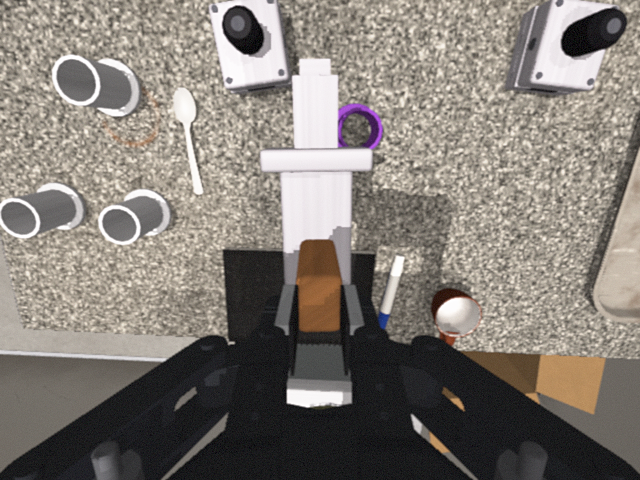

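View pics/w5c.png

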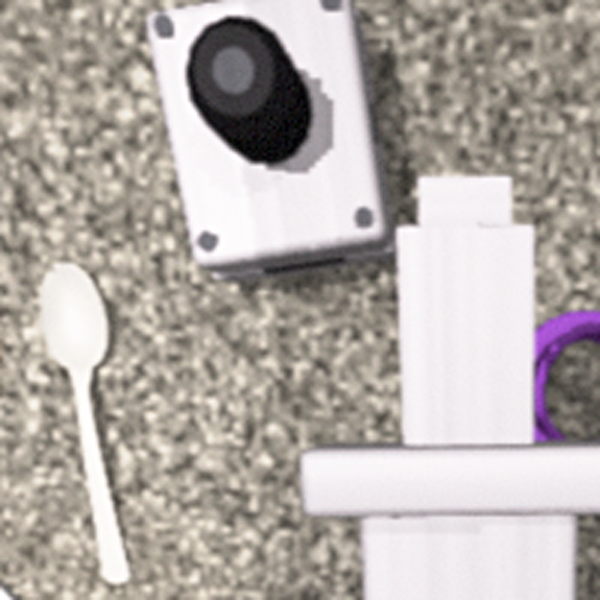

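```bash
python3 - <<'E'
from h import *
import pickle; m=pickle.load(open('w5.pkl','rb'))
f=lambda x,y,z:onz(m,160+x/3,y/3,z)
S=[f(*s,.055) for s in[(164,25),(332,3),(207,241),(363,217)]]
print('centre',np.mean(S,0).round(4),'spig top',f(232,70,.1).round(4))
a=lambda d:np.degrees(np.arctan2(d[1],d[0])).round(2)
print(a(S[0]-S[2]),a(S[1]-S[3]),a(S[0]-S[1])-90,a(S[2]-S[3])-90)
print([np.linalg.norm(x).round(4) for x in(S[0]-S[2],S[1]-S[3],S[0]-S[1],S[2]-S[3])])
for q in[(215,265),(380,238)]: print('front',f(*q,.055).round(4))
# top cam
im=cv2.imread('pics/top0.png'); m=viewer.camera_model('top')
g=lambda x,y,z:onz(m,255+(x-354.5)/3.75,190+y/3.75,z)
C=[g(*c,.055) for c in[(407,57),(483,46),(500,137),(418,150)]]; print('top',np.round(C,4).tolist(),np.mean(C,0).round(4),a(C[0]-C[3]),a(C[1]-C[2]),a(C[0]-C[1])-90,a(C[3]-C[2])-90)
# mat front edge, sleeves
m=pickle.load(open('w5.pkl','rb')); print('mat',onz(m,228,250,0.0).round(3),onz(m,372,252,0).round(3),'purple',onz(m,361,128,.07))
E
python3 - <<'E'
import cv2
cv2.imwrite('pics/w5d.png',cv2.resize(cv2.imread('pics/w5.png')[0:120,490:640],None,fx=4,fy=4,interpolation=cv2.INTER_CUBIC))
cv2.imwrite('pics/w5e.png',cv2.resize(cv2.imread('pics/w5.png')[30:260,0:180],None,fx=2.5,fy=2.5,interpolation=cv2.INTER_CUBIC))
E
```

```text
centre [0.637  0.1207 0.055 ] spig top [0.6412 0.1221 0.1   ]
11.08 10.47 9.730000000000004 11.25
[np.float64(0.0663), np.float64(0.0648), np.float64(0.0566), np.float64(0.0558)]
front [0.5917 0.1393 0.055 ]
front [0.6039 0.081  0.055 ]
top [[0.6677, 0.1549, 0.055], [0.6778, 0.0925, 0.055], [0.6013, 0.0766, 0.055], [0.5896, 0.1433, 0.055]] [0.6341 0.1168 0.055 ] 8.47 11.75 9.189999999999998 9.939999999999998
mat [0.387 0.162 0.   ] [ 0.396 -0.04   0.   ] purple [ 5.59477004e-01 -4.16207793e-04  7.00000000e-02]
```

View pics/w5d.png

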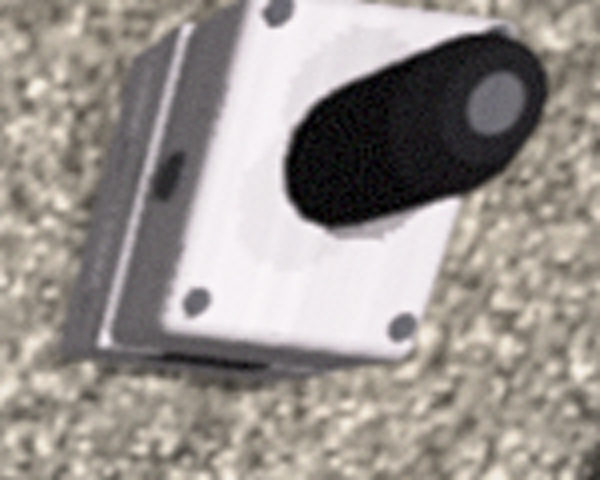

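View pics/w5e.png

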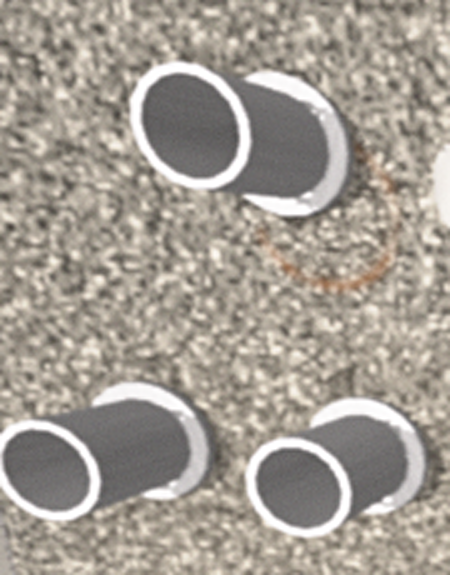

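{"api": "play_rows", "payload": {"deltas": [[[-0.05, 0.06, -0.1], [0, 0, 0.01], -1], [[-0.065, 0.12, -0.25], [0, 0, 0.02], -1], [[-0.065, 0.18, -0.4], [0, 0, 0.03], -1], [[-0.065, 0.24, -0.55], [0, 0, 0.041], -1], [[-0.065, 0.24, -0.7], [0, 0, 0.041], -1], [[-0.065, 0.24, -0.82], [0, 0, 0.041], -1], [[-0.065, 0.24, -0.885], [0, 0, 0.041], -1], [[-0.065, 0.24, -0.885], [0, 0, 0.041], -1]]}}

```text
t: 7.12
ee_pos: [0.462, 0.088, 0.0881]
tool_rot: [2.417, -2.0, -0.006]
ft_force: [0.4, 0.8, -1.8]
width: 0.222
```

Run:
```python
from h import *
want(.464,.087,.05,10.5)
im,m=snap('wrist','w6'); 
import pickle; pickle.dump(m,open('w6.pkl','wb'))
cv2.imwrite('pics/w6c.png',cv2.resize(cv2.imread('pics/w6.png')[0:200,200:440],None,fx=3,fy=3,interpolation=cv2.INTER_CUBIC))
```

```text
pos [0.462  0.088  0.0881] shift [ 0.01  -0.005 -0.19 ] turn [ 0.0004 -0.0018 -0.0017] F [ 0.4  0.8 -1.8] t 7.1167 q [ 0.11  0.26  1.85 -0.    1.04  1.49]
```

View pics/w6c.png

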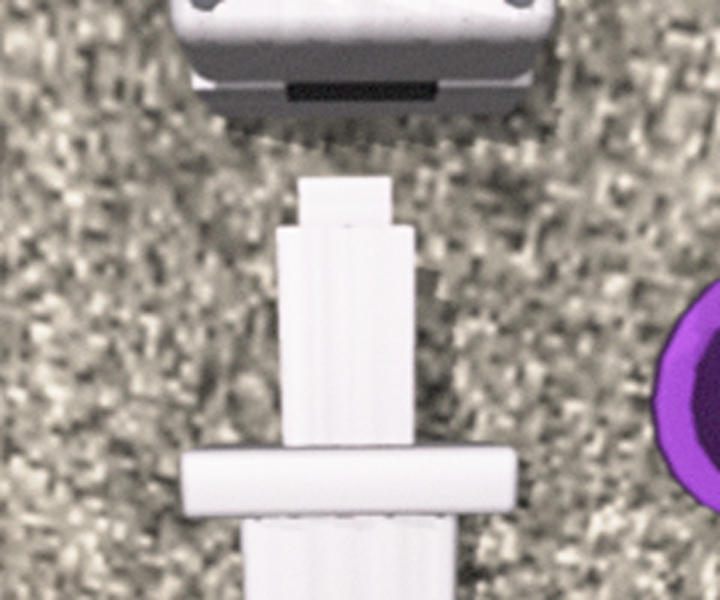

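{"api": "play_rows", "payload": {"deltas": [[[0.01, -0.01, -0.05], [0, -0.0015, -0.0015], -1], [[0.01, -0.02, -0.1], [0, -0.0015, -0.0015], -1], [[0.01, -0.03, -0.15], [0, -0.0015, -0.0015], -1], [[0.01, -0.03, -0.18], [0, -0.0015, -0.0015], -1], [[0.01, -0.03, -0.2], [0, -0.0015, -0.0015], -1], [[0.01, -0.03, -0.2], [0, -0.0015, -0.0015], -1], [[0.01, -0.03, -0.2], [0, -0.0015, -0.0015], -1], [[0.01, -0.03, -0.2], [0, -0.0015, -0.0015], -1]]}}

```text
t: 7.83
ee_pos: [0.4653, 0.082, 0.0503]
tool_rot: [-2.415, 2.008, -0.003]
ft_force: [0.1, -1.0, -2.9]
width: 0.226
```

```bash
cat > look.py <<'E'
import sys
from h import *
n=sys.argv[1]; x0,x1,y0,y1=map(int,sys.argv[2:6]); s=float(sys.argv[6]); cam=sys.argv[7] if len(sys.argv)>7 else 'wrist'
want(.464,.087,.05,10.5)
im,m=snap(cam,n)
import pickle; pickle.dump(m,open(n+'.pkl','wb'))
cv2.imwrite('pics/'+n+'c.png',cv2.resize(cv2.imread('pics/'+n+'.png')[y0:y1,x0:x1],None,fx=s,fy=s,interpolation=cv2.INTER_CUBIC))
E
python3 look.py w7 200 440 0 200 3
```

```text
pos [0.4653 0.082  0.0503] shift [-0.007  0.025 -0.002] turn [ 0.0003  0.0007 -0.0001] F [ 0.1 -1.  -2.9] t 7.8333 q [ 0.1   0.32  1.88 -0.    0.94  1.49]
```

View pics/w7c.png

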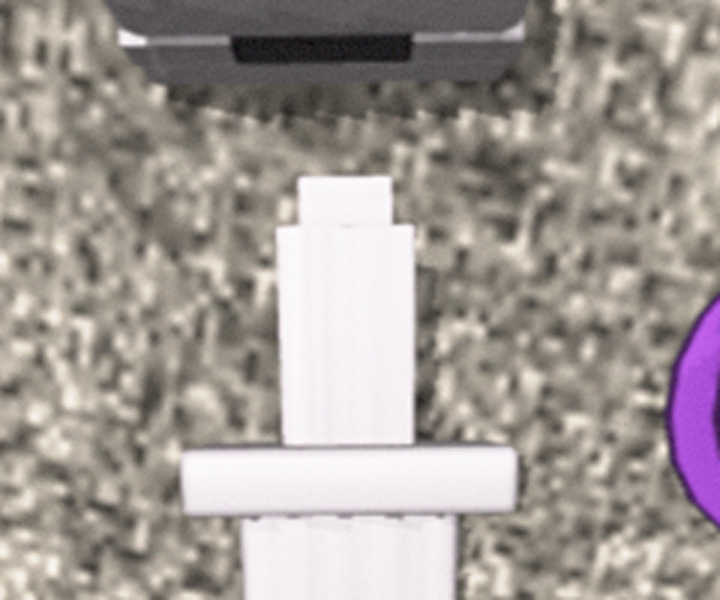

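Run:
```python
import cv2
cv2.imwrite('pics/w2c.png',cv2.resize(cv2.imread('pics/w2.png')[65:275,240:400],None,fx=3.5,fy=2.8,interpolation=cv2.INTER_CUBIC))
```

```text
(no output)
```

View pics/w2c.png

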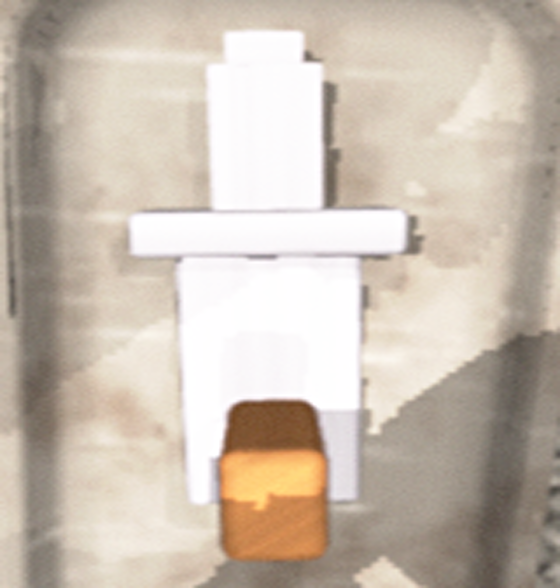

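{"api": "play_rows", "payload": {"deltas": [[[-0.004, 0.02, -0.005], [0, 0, 0], -1], [[-0.004, 0.02, -0.01], [0, 0, 0], -1], [[-0.004, 0.02, -0.015], [0, 0, 0], -1], [[-0.004, 0.02, -0.02], [0, 0, 0], -1], [[-0.004, 0.02, -0.02], [0, 0, 0], -1], [[-0.004, 0.02, -0.02], [0, 0, 0], -1], [[-0.004, 0.02, -0.02], [0, 0, 0], -1], [[-0.004, 0.02, -0.02], [0, 0, 0], -1]]}}

```text
t: 8.55
ee_pos: [0.4646, 0.086, 0.0464]
tool_rot: [-2.415, 2.008, -0.004]
ft_force: [0.9, 0.8, -1.9]
width: 0.227
```

{"api": "play_rows", "payload": {"deltas": [[[0, 0, -0.005], [0, 0, 0], -1], [[0, 0, -0.01], [0, 0, 0], -1], [[0, 0, -0.015], [0, 0, 0], -1], [[0, 0, -0.02], [0, 0, 0], -1], [[0, 0, -0.02], [0, 0, 0], -1], [[0, 0, -0.02], [0, 0, 0], -1], [[0, 0, -0.02], [0, 0, 0], -1], [[0, 0, -0.02], [0, 0, 0], -1]]}}

```text
t: 9.22
ee_pos: [0.4646, 0.086, 0.0424]
tool_rot: [-2.415, 2.008, -0.004]
ft_force: [0.1, -0.4, -2.4]
width: 0.221
```

{"api": "play_rows", "payload": {"deltas": [[[0, 0, -0.002], [0, 0, 0], -1], [[0, 0, -0.004], [0, 0, 0], -1], [[0, 0, -0.006], [0, 0, 0], -1], [[0, 0, -0.008], [0, 0, 0], -1], [[0, 0, -0.01], [0, 0, 0], -1], [[0, 0, -0.01], [0, 0, 0], -1], [[0, 0, -0.01], [0, 0, 0], -1], [[0, 0, -0.01], [0, 0, 0], -1]]}}

```text
t: 9.88
ee_pos: [0.4646, 0.086, 0.0404]
tool_rot: [-2.415, 2.008, -0.004]
ft_force: [0.4, 0.0, -2.1]
width: 0.231
```

```bash
python3 look.py w8 200 440 0 200 3
```

```text
pos [0.4646 0.086  0.0404] shift [-0.003  0.005  0.048] turn [ 0.0003  0.0007 -0.0001] F [ 0.4  0.  -2.1] t 9.8833 q [ 0.11  0.33  1.89 -0.    0.92  1.49]
```

View pics/w8c.png

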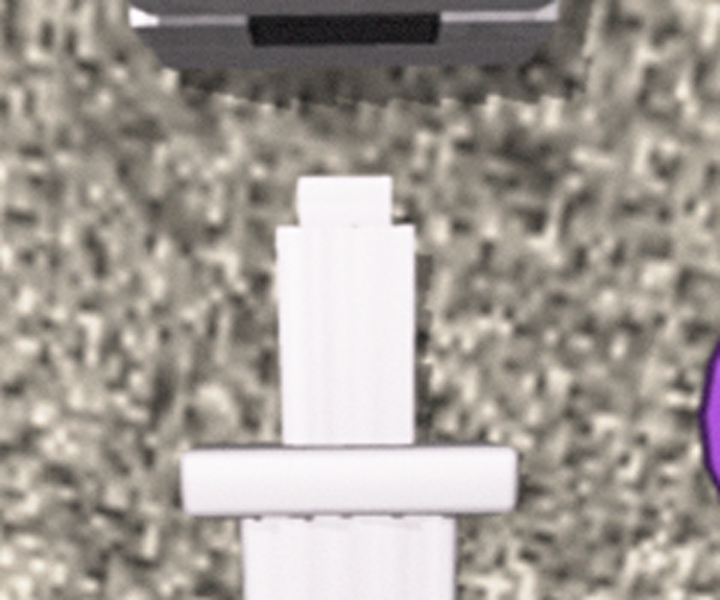

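{"api": "play_rows", "payload": {"deltas": [[[0, 0, -0.002], [0, 0, 0], -1], [[0, 0, -0.004], [0, 0, 0], -1], [[0, 0, -0.006], [0, 0, 0], -1], [[0, 0, -0.008], [0, 0, 0], -1], [[0, 0, -0.01], [0, 0, 0], -1], [[0, 0, -0.01], [0, 0, 0], -1], [[0, 0, -0.01], [0, 0, 0], -1], [[0, 0, -0.01], [0, 0, 0], -1]]}}

```text
t: 10.6
ee_pos: [0.4645, 0.0861, 0.0387]
tool_rot: [-2.415, 2.008, -0.003]
ft_force: [-3.8, 1.1, 5.3]
width: 0.229
```

{"api": "play_rows", "payload": {"deltas": [[[0, 0, -0.002], [0, 0, 0], -1], [[0, 0, -0.004], [0, 0, 0], -1], [[0, 0, -0.005], [0, 0, 0], -1], [[0, 0, -0.005], [0, 0, 0], -1], [[0, 0, -0.005], [0, 0, 0], -1], [[0, 0, -0.005], [0, 0, 0], -1], [[0, 0, -0.005], [0, 0, 0], -1], [[0, 0, -0.005], [0, 0, 0], -1]]}}

```text
t: 11.27
ee_pos: [0.4645, 0.0864, 0.0385]
tool_rot: [-2.415, 2.007, -0.003]
ft_force: [-9.1, 2.2, 13.9]
width: 0.23
```

{"api": "play_rows", "payload": {"deltas": [[[0, 0, 0.004], [0, 0, 0], -1], [[0, 0, 0.008], [0, 0, 0], -1], [[0, 0, 0.008], [0, 0, 0], -1], [[0, 0, 0.008], [0, 0, 0], -1], [[0, 0, 0.008], [0, 0, 0], -1], [[0, 0, 0.008], [0, 0, 0], -1], [[0, 0, 0.008], [0, 0, 0], -1], [[0, 0, 0.008], [0, 0, 0], -1]]}}

```text
t: 11.93
ee_pos: [0.4646, 0.0864, 0.0401]
tool_rot: [-2.415, 2.008, -0.003]
ft_force: [-0.1, 0.0, -1.0]
width: 0.228
```

```bash
python3 look.py w9 180 400 40 340 2
python3 - <<'E'
from h import *
from scipy.optimize import least_squares
p,R=toolinfo(); m=viewer.camera_model('wrist'); B=np.c_[-R[:,1],-R[:,0],-R[:,2]]
f=lambda x,y:(200+x/3,y/3)
obj=np.array([(72,12,22),(72,-12,22),(80,8,20.5),(80,-8,20.5),(35,30,34),(35,-30,34)])/1000.
px=[f(277,226),f(414,226),f(298,178),f(391,178),f(182,450),f(517,448)]
# pivot at handle, 55 above foot
def res(v,full=0):
    a,l,u,pi,ya=v
    Rg=Ro.from_euler('zy',[ya,pi]).as_matrix()
    r=[]
    for o,q in zip(obj,px):
        g=Rg@(o-[-.035,0,.055])+np.array([a,l,u+.055])
        r+=list(proj(m,p+B@g)-q)
    return np.array(r)
for fixu in(None,-.0388):
  s=least_squares((res if fixu is None else lambda v:res([v[0],v[1],fixu,v[2],v[3]])),[0,0,-.039,0,0] if fixu is None else [0,0,0,0],x_scale=.01)
  print(s.x[:-2].round(4),np.degrees(s.x[-2:]).round(2),s.fun.reshape(-1,2).round(1).tolist())
E
```

```text
pos [0.4646 0.0864 0.0401] shift [-0.003  0.003  0.05 ] turn [ 0.0001  0.0008 -0.0001] F [-0.1  0.  -1. ] t 11.9333 q [ 0.11  0.34  1.89 -0.    0.92  1.49]
[-0.0035  0.0014 -0.0475] [-3.05  0.65] [[0.3, 0.5], [-0.1, -0.0], [0.5, -0.1], [-0.1, -0.5], [-0.4, 0.3], [-0.3, -0.3]]
[-0.0018  0.0013] [0.6  0.66] [[0.1, 0.6], [0.1, 0.1], [0.5, 0.3], [0.0, -0.1], [-1.8, -0.0], [1.0, -0.7]]
```

View pics/w9c.png

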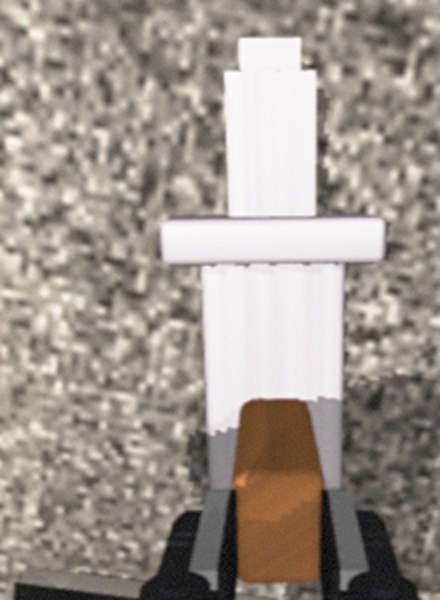

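{"api": "play_rows", "payload": {"deltas": [[[0.035, 0.007, 0], [0, 0, 0], -1], [[0.07, 0.014, 0], [0, 0, 0], -1], [[0.105, 0.02, 0], [0, 0, 0], -1], [[0.14, 0.027, 0], [0, 0, 0], -1], [[0.175, 0.034, 0], [0, 0, 0], -1], [[0.21, 0.041, 0], [0, 0, 0], -1], [[0.235, 0.046, 0], [0, 0, 0], -1], [[0.235, 0.046, 0], [0, 0, 0], -1]]}}

```text
t: 12.65
ee_pos: [0.5124, 0.0958, 0.04]
tool_rot: [-2.415, 2.007, -0.004]
ft_force: [0.1, 0.4, -2.2]
width: 0.225
```

```bash
python3 look.py w10 200 440 0 200 3
```

```text
pos [0.5124 0.0958 0.04  ] shift [-0.242 -0.044  0.05 ] turn [ 0.0001  0.0009 -0.0001] F [ 0.1  0.4 -2.2] t 12.65 q [ 0.11  0.43  1.75 -0.    0.96  1.5 ]
```

View pics/w10c.png

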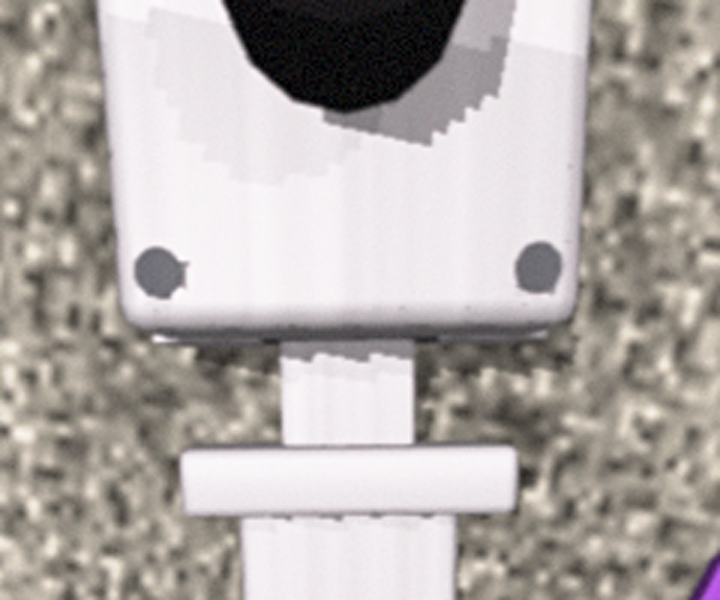

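{"api": "play_rows", "payload": {"deltas": [[[0.01, 0.002, 0], [0, 0, 0], -1], [[0.02, 0.004, 0], [0, 0, 0], -1], [[0.03, 0.006, 0], [0, 0, 0], -1], [[0.04, 0.008, 0], [0, 0, 0], -1], [[0.05, 0.01, 0], [0, 0, 0], -1], [[0.06, 0.012, 0], [0, 0, 0], -1], [[0.064, 0.012, 0], [0, 0, 0], -1], [[0.064, 0.012, 0], [0, 0, 0], -1]]}}

```text
t: 13.37
ee_pos: [0.5247, 0.0981, 0.0399]
tool_rot: [-2.415, 2.008, -0.003]
ft_force: [-0.0, -0.2, -2.3]
width: 0.222
```

```bash
python3 look.py w11 200 440 0 200 3
```

```text
pos [0.5247 0.0981 0.0399] shift [-0.304 -0.055  0.051] turn [ 0.0001  0.0007 -0.0002] F [-0.  -0.2 -2.3] t 13.3667 q [ 0.12  0.45  1.72 -0.    0.97  1.5 ]
```

View pics/w11c.png

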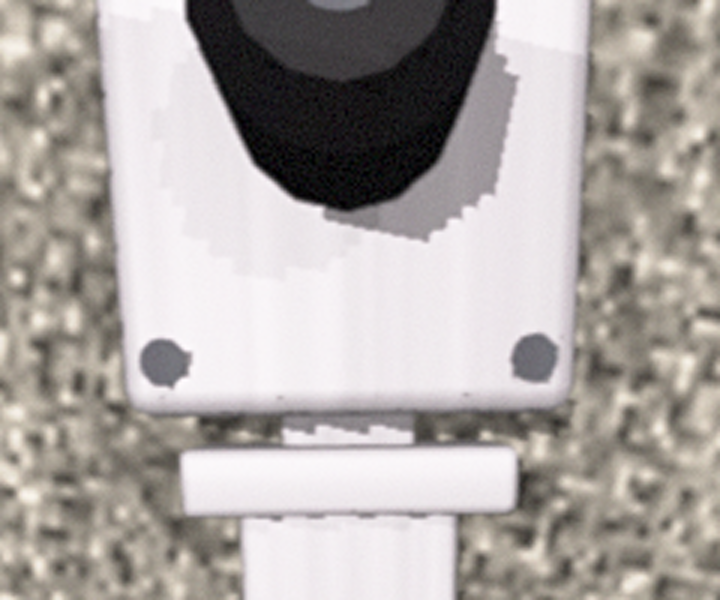

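{"api": "play_rows", "payload": {"deltas": [[[0.003, 0.0006, 0], [0, 0, 0], -1], [[0.006, 0.0012, 0], [0, 0, 0], -1], [[0.009, 0.0018, 0], [0, 0, 0], -1], [[0.012, 0.0024, 0], [0, 0, 0], -1], [[0.015, 0.003, 0], [0, 0, 0], -1], [[0.018, 0.0036, 0], [0, 0, 0], -1], [[0.018, 0.0036, 0], [0, 0, 0], -1], [[0.018, 0.0036, 0], [0, 0, 0], -1]]}}

```text
t: 14.08
ee_pos: [0.5282, 0.0987, 0.0398]
tool_rot: [-2.415, 2.008, -0.003]
ft_force: [0.1, -0.4, -2.0]
width: 0.225
```

{"api": "play_rows", "payload": {"deltas": [[[0.002, 0.0004, 0], [0, 0, 0], -1], [[0.004, 0.0008, 0], [0, 0, 0], -1], [[0.005, 0.001, 0], [0, 0, 0], -1], [[0.005, 0.001, 0], [0, 0, 0], -1], [[0.005, 0.001, 0], [0, 0, 0], -1], [[0.005, 0.001, 0], [0, 0, 0], -1], [[0.005, 0.001, 0], [0, 0, 0], -1], [[0.005, 0.001, 0], [0, 0, 0], -1]]}}

```text
t: 14.75
ee_pos: [0.5292, 0.099, 0.0398]
tool_rot: [-2.415, 2.008, -0.003]
ft_force: [0.6, -0.0, -1.6]
width: 0.224
```

```bash
python3 look.py w12 200 440 0 200 3
```

```text
pos [0.5292 0.099  0.0398] shift [-0.326 -0.06   0.051] turn [ 0.0001  0.0007 -0.0002] F [ 0.6 -0.  -1.6] t 14.75 q [ 0.12  0.46  1.7  -0.    0.98  1.5 ]
```

View pics/w12c.png

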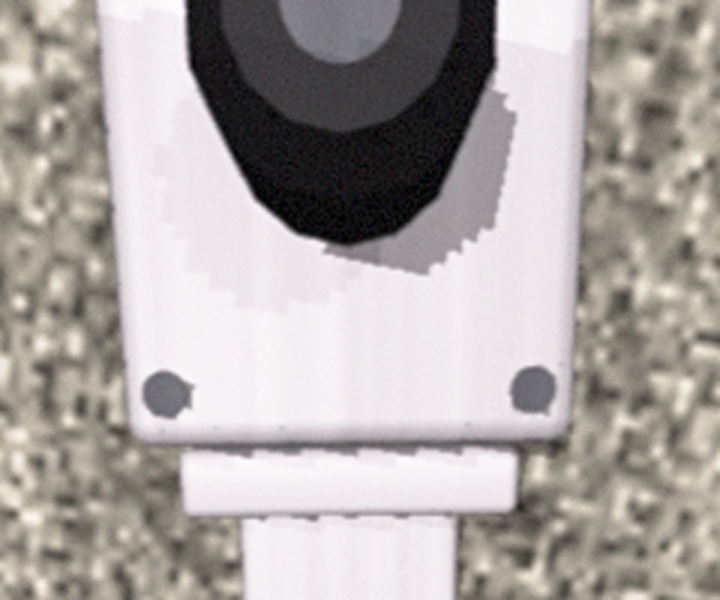

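{"api": "play_rows", "payload": {"deltas": [[[0.001, 0.0002, 0], [0, 0, 0], -1], [[0.002, 0.0004, 0], [0, 0, 0], -1], [[0.003, 0.0006, 0], [0, 0, 0], -1], [[0.004, 0.0008, 0], [0, 0, 0], -1], [[0.005, 0.001, 0], [0, 0, 0], -1], [[0.005, 0.001, 0], [0, 0, 0], -1], [[0.005, 0.001, 0], [0, 0, 0], -1], [[0.005, 0.001, 0], [0, 0, 0], -1]]}}

```text
t: 15.47
ee_pos: [0.5302, 0.0992, 0.0398]
tool_rot: [-2.415, 2.008, -0.003]
ft_force: [-0.2, -0.7, -1.3]
width: 0.228
```

{"api": "play_rows", "payload": {"deltas": [[[0.001, 0.0002, 0], [0, 0, 0], -1], [[0.002, 0.0004, 0], [0, 0, 0], -1], [[0.003, 0.0006, 0], [0, 0, 0], -1], [[0.004, 0.0008, 0], [0, 0, 0], -1], [[0.005, 0.001, 0], [0, 0, 0], -1], [[0.005, 0.001, 0], [0, 0, 0], -1], [[0.005, 0.001, 0], [0, 0, 0], -1], [[0.005, 0.001, 0], [0, 0, 0], -1]]}}

```text
t: 16.13
ee_pos: [0.5302, 0.0991, 0.0397]
tool_rot: [2.415, -2.008, 0.0]
ft_force: [-8.9, -2.7, 3.9]
width: 0.223
```

{"api": "play_rows", "payload": {"deltas": [[[0.003, 0.0006, 0], [0, 0, 0], -1], [[0.003, 0.0006, 0], [0, 0, 0], -1], [[0.003, 0.0006, 0], [0, 0, 0], -1], [[0.003, 0.0006, 0], [0, 0, 0], -1], [[0.003, 0.0006, 0], [0, 0, 0], -1], [[0.003, 0.0006, 0], [0, 0, 0], -1], [[0.003, 0.0006, 0], [0, 0, 0], -1], [[0.003, 0.0006, 0], [0, 0, 0], -1]]}}

```text
t: 16.8
ee_pos: [0.5301, 0.0991, 0.0396]
tool_rot: [2.414, -2.007, -0.001]
ft_force: [-7.7, -1.0, 3.1]
width: 0.23
```

{"api": "play_rows", "payload": {"deltas": [[[0.003, 0.0006, 0], [0, 0, 0], -1], [[0.003, 0.0006, 0], [0, 0, 0], -1], [[0.003, 0.0006, 0], [0, 0, 0], -1], [[0.003, 0.0006, 0], [0, 0, 0], -1], [[0.003, 0.0006, 0], [0, 0, 0], -1], [[0.003, 0.0006, 0], [0, 0, 0], -1], [[0.003, 0.0006, 0], [0, 0, 0], -1], [[0.003, 0.0006, 0], [0, 0, 0], -1]]}}

```text
t: 17.47
ee_pos: [0.5301, 0.0991, 0.0396]
tool_rot: [2.413, -2.006, -0.003]
ft_force: [-7.0, -2.0, 2.4]
width: 0.225
```

```bash
python3 look.py w13 200 440 0 200 3
```

```text
pos [0.5301 0.0991 0.0396] shift [-0.33  -0.06   0.052] turn [ 0.0005 -0.0012 -0.0002] F [-7.  -2.   2.4] t 17.4667 q [ 0.12  0.46  1.7  -0.    0.98  1.51]
```

View pics/w13c.png

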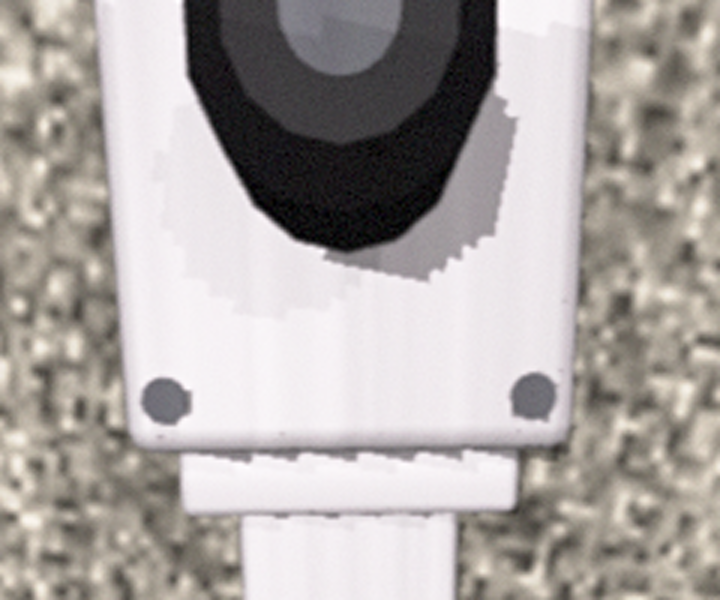

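{"api": "play_rows", "payload": {"deltas": [[[-0.03, -0.006, 0], [0, 0, 0], -1], [[-0.07, -0.014, 0], [0, 0, 0], -1], [[-0.12, -0.023, 0], [0, 0, 0], -1], [[-0.17, -0.033, 0], [0, 0, 0], -1], [[-0.22, -0.043, 0], [0, 0, 0], -1], [[-0.27, -0.053, 0], [0, 0, 0], -1], [[-0.32, -0.062, 0], [0, 0, 0], -1], [[-0.34, -0.066, 0], [0, 0, 0], -1]]}}

```text
t: 18.18
ee_pos: [0.4607, 0.0857, 0.0396]
tool_rot: [2.413, -2.006, -0.003]
ft_force: [0.5, 0.5, -1.4]
width: 0.226
```

```bash
python3 look.py w14 200 440 0 200 3
python3 - <<'E'
from h import *
import pickle; m=pickle.load(open('w5.pkl','rb'))
f=lambda x,y,z:onz(m,490+x/4,y/4,z)
a=lambda d:np.degrees(np.arctan2(d[1],d[0])).round(2)
A,B,C=f(278,12,.055),f(197,301,.055),f(402,326,.055)
print('rear-left,front-left,front-right',A,B,C,'centre',((A+C)/2).round(4),a(A-B),a(B-C)-90,np.linalg.norm(A-B),np.linalg.norm(B-C),'spig',f(497,103,.1))
m=viewer.camera_model('top')
im=cv2.imread('pics/top0.png'); cv2.imwrite('pics/t0r.png',cv2.resize(im[190:235,365:415],None,fx=10,fy=10,interpolation=cv2.INTER_CUBIC))
E
```

```text
pos [0.4607 0.0857 0.0396] shift [0.017 0.007 0.052] turn [ 0.0005 -0.0013 -0.0002] F [ 0.5  0.5 -1.4] t 18.1833 q [ 0.11  0.33  1.89 -0.    0.92  1.49]
rear-left,front-left,front-right [ 0.68912873 -0.18839406  0.055     ] [ 0.62337918 -0.18513969  0.055     ] [ 0.62060723 -0.2411028   0.055     ] centre [ 0.6549 -0.2147  0.055 ] -2.83 -2.8400000000000034 0.06583003919252405 0.05603172017500793 spig [ 0.65906554 -0.21527265  0.1       ]
```

View pics/w14.png

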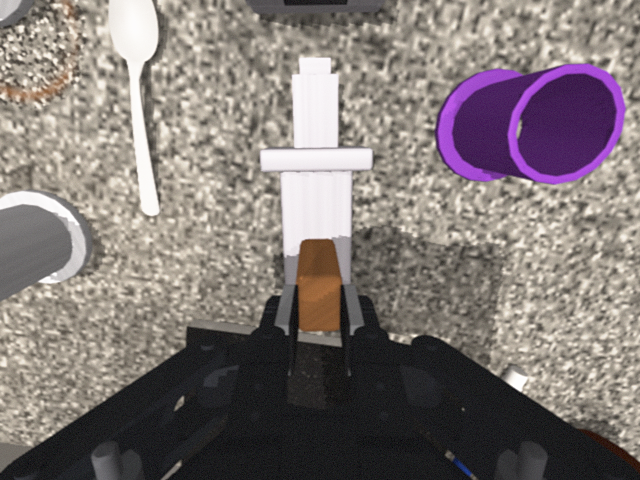

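View pics/t0r.png

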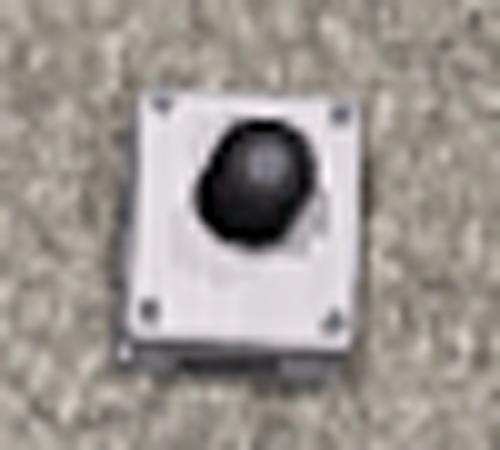

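{"api": "play_rows", "payload": {"deltas": [[[0, 0, 0.15], [0, 0, 0], -1], [[0, 0, 0.3], [0, 0, 0], -1], [[0, 0, 0.45], [0, 0, 0], -1], [[0, -0.1, 0.6], [0, 0, -0.01], -1], [[0.02, -0.25, 0.6], [0, 0, -0.02], -1], [[0.04, -0.4, 0.6], [0, 0, -0.03], -1], [[0.06, -0.55, 0.6], [0, 0, -0.04], -1], [[0.08, -0.7, 0.6], [0, 0, -0.05], -1]]}}

```text
t: 18.9
ee_pos: [0.4769, -0.0557, 0.16]
tool_rot: [2.247, -2.191, -0.003]
ft_force: [0.7, -0.6, -2.1]
width: 0.225
```

```bash
python3 -c "
from h import *
want(.477,-.207,.095,-3.5)"
```

```text
pos [ 0.4769 -0.0557  0.16  ] shift [ 0.    -0.756 -0.325] turn [ 0.0003 -0.0011 -0.0276] F [ 0.7 -0.6 -2.1] t 18.9 q [-0.19  0.18  1.76 -0.    1.2   1.35]
```

{"api": "play_rows", "payload": {"deltas": [[[0, -0.15, 0], [0, 0, -0.01], -1], [[0, -0.3, 0], [0, 0, -0.02], -1], [[0, -0.45, -0.05], [0, 0, -0.0275], -1], [[0, -0.6, -0.15], [0, -0.001, -0.0275], -1], [[0, -0.756, -0.25], [0, -0.001, -0.0275], -1], [[0, -0.756, -0.325], [0, -0.001, -0.0275], -1], [[0, -0.756, -0.325], [0, -0.001, -0.0275], -1], [[0, -0.756, -0.325], [0, -0.001, -0.0275], -1]]}}

```text
t: 19.57
ee_pos: [0.4767, -0.2067, 0.0948]
tool_rot: [2.152, -2.288, -0.001]
ft_force: [0.6, -0.6, -1.3]
width: 0.223
```

```bash
python3 -c "
from h import *
want(.477,-.207,.042,-3.5)"; python3 look.py w15 200 440 0 200 3
```

```text
pos [ 0.4767 -0.2067  0.0948] shift [ 0.001 -0.001 -0.264] turn [ 0.     -0.0004  0.0001] F [ 0.6 -0.6 -1.3] t 19.5667 q [-0.48  0.35  1.72 -0.    1.08  1.15]
pos [ 0.4767 -0.2067  0.0948] shift [-0.064  1.469 -0.224] turn [ 0.0001 -0.0004  0.0778] F [ 0.6 -0.6 -1.3] t 19.5667 q [-0.48  0.35  1.72 -0.    1.08  1.15]
```

View pics/w15c.png

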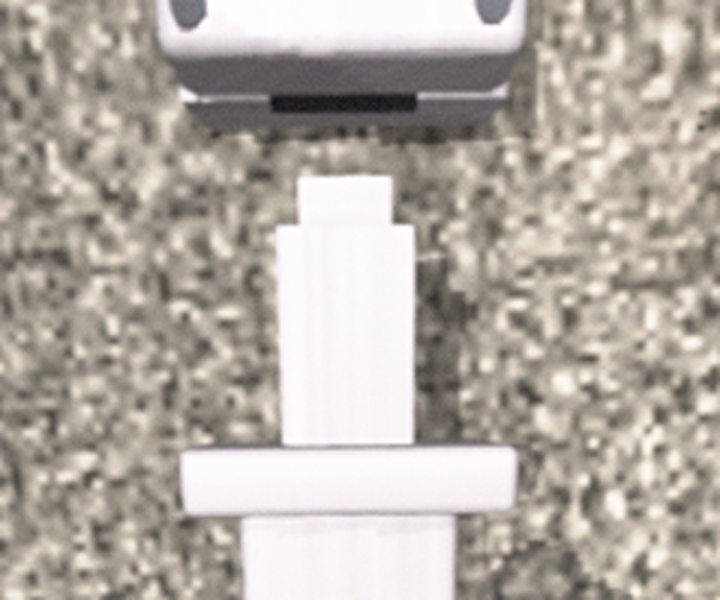

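{"api": "play_rows", "payload": {"deltas": [[[0, 0.001, -0.06], [0, 0, 0], -1], [[0, 0.002, -0.12], [0, 0, 0], -1], [[0, 0.002, -0.18], [0, 0, 0], -1], [[0, 0.002, -0.23], [0, 0, 0], -1], [[0, 0.002, -0.26], [0, 0, 0], -1], [[0, 0.002, -0.268], [0, 0, 0], -1], [[0, 0.002, -0.268], [0, 0, 0], -1], [[0, 0.002, -0.268], [0, 0, 0], -1]]}}

```text
t: 20.28
ee_pos: [0.4776, -0.2062, 0.0426]
tool_rot: [2.153, -2.287, 0.002]
ft_force: [-0.5, 0.0, -1.5]
width: 0.225
```

{"api": "play_rows", "payload": {"deltas": [[[0, 0, -0.002], [0, 0, 0], -1], [[0, 0, -0.004], [0, 0, 0], -1], [[0, 0, -0.006], [0, 0, 0], -1], [[0, 0, -0.008], [0, 0, 0], -1], [[0, 0, -0.01], [0, 0, 0], -1], [[0, 0, -0.012], [0, 0, 0], -1], [[0, 0, -0.012], [0, 0, 0], -1], [[0, 0, -0.012], [0, 0, 0], -1]]}}

```text
t: 20.95
ee_pos: [0.4776, -0.2062, 0.0401]
tool_rot: [2.153, -2.287, 0.002]
ft_force: [-0.5, -0.3, -2.2]
width: 0.226
```

```bash
python3 look.py w16 200 440 0 200 3
```

```text
pos [ 0.4776 -0.2062  0.0401] shift [-0.068  1.466  0.049] turn [0.0004 0.0003 0.0775] F [-0.5 -0.3 -2.2] t 20.95 q [-0.48  0.43  1.76 -0.    0.96  1.15]
```

View pics/w16c.png

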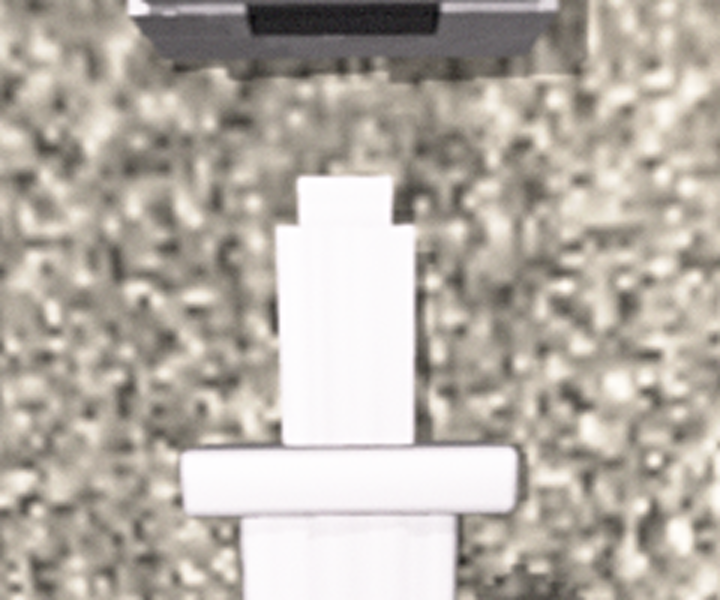

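{"api": "play_rows", "payload": {"deltas": [[[0.035, -0.0017, 0], [0, 0, 0], -1], [[0.07, -0.0035, 0], [0, 0, 0], -1], [[0.105, -0.005, 0], [0, 0, 0], -1], [[0.14, -0.007, 0], [0, 0, 0], -1], [[0.175, -0.0085, 0], [0, 0, 0], -1], [[0.21, -0.01, 0], [0, 0, 0], -1], [[0.24, -0.0117, 0], [0, 0, 0], -1], [[0.24, -0.0117, 0], [0, 0, 0], -1]]}}

```text
t: 21.67
ee_pos: [0.5267, -0.2085, 0.0401]
tool_rot: [2.154, -2.287, 0.003]
ft_force: [-0.5, 0.6, -2.1]
width: 0.225
```

```bash
python3 look.py w17 200 440 0 200 3
```

```text
pos [ 0.5267 -0.2085  0.0401] shift [-0.313  1.478  0.049] turn [0.0004 0.0005 0.0774] F [-0.5  0.6 -2.1] t 21.6667 q [-0.44  0.51  1.62 -0.    1.01  1.19]
```

View pics/w17c.png

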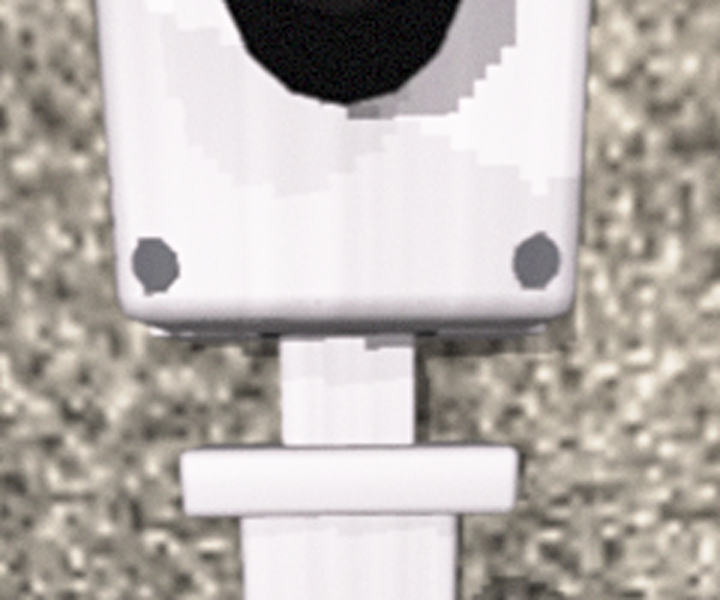

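{"api": "play_rows", "payload": {"deltas": [[[0.012, -0.0006, 0], [0, 0, 0], -1], [[0.024, -0.0012, 0], [0, 0, 0], -1], [[0.036, -0.0018, 0], [0, 0, 0], -1], [[0.048, -0.0024, 0], [0, 0, 0], -1], [[0.06, -0.003, 0], [0, 0, 0], -1], [[0.07, -0.0034, 0], [0, 0, 0], -1], [[0.076, -0.0037, 0], [0, 0, 0], -1], [[0.076, -0.0037, 0], [0, 0, 0], -1]]}}

```text
t: 22.38
ee_pos: [0.5414, -0.2092, 0.04]
tool_rot: [2.154, -2.287, 0.002]
ft_force: [-0.9, 0.0, -1.2]
width: 0.227
```

{"api": "play_rows", "payload": {"deltas": [[[0.001, 0, 0], [0, 0, 0], -1], [[0.002, -0.0001, 0], [0, 0, 0], -1], [[0.004, -0.0002, 0], [0, 0, 0], -1], [[0.006, -0.0003, 0], [0, 0, 0], -1], [[0.008, -0.0004, 0], [0, 0, 0], -1], [[0.008, -0.0004, 0], [0, 0, 0], -1], [[0.008, -0.0004, 0], [0, 0, 0], -1], [[0.008, -0.0004, 0], [0, 0, 0], -1]]}}

```text
t: 23.05
ee_pos: [0.543, -0.2093, 0.04]
tool_rot: [2.154, -2.287, 0.002]
ft_force: [-0.0, 0.0, -1.2]
width: 0.225
```

{"api": "play_rows", "payload": {"deltas": [[[0.001, 0, 0], [0, 0, 0], -1], [[0.002, -0.0001, 0], [0, 0, 0], -1], [[0.003, -0.0002, 0], [0, 0, 0], -1], [[0.004, -0.0002, 0], [0, 0, 0], -1], [[0.005, -0.0002, 0], [0, 0, 0], -1], [[0.005, -0.0002, 0], [0, 0, 0], -1], [[0.005, -0.0002, 0], [0, 0, 0], -1], [[0.005, -0.0002, 0], [0, 0, 0], -1]]}}

```text
t: 23.72
ee_pos: [0.544, -0.2093, 0.04]
tool_rot: [2.154, -2.287, 0.002]
ft_force: [0.2, 1.0, -1.3]
width: 0.224
```

{"api": "play_rows", "payload": {"deltas": [[[0.001, 0, 0], [0, 0, 0], -1], [[0.002, -0.0001, 0], [0, 0, 0], -1], [[0.003, -0.0002, 0], [0, 0, 0], -1], [[0.004, -0.0002, 0], [0, 0, 0], -1], [[0.005, -0.0002, 0], [0, 0, 0], -1], [[0.005, -0.0002, 0], [0, 0, 0], -1], [[0.005, -0.0002, 0], [0, 0, 0], -1], [[0.005, -0.0002, 0], [0, 0, 0], -1]]}}

```text
t: 24.38
ee_pos: [0.545, -0.2093, 0.0399]
tool_rot: [2.154, -2.287, 0.002]
ft_force: [0.1, 0.4, -1.6]
width: 0.224
```

{"api": "play_rows", "payload": {"deltas": [[[0.001, 0, 0], [0, 0, 0], -1], [[0.002, -0.0001, 0], [0, 0, 0], -1], [[0.003, -0.0002, 0], [0, 0, 0], -1], [[0.004, -0.0002, 0], [0, 0, 0], -1], [[0.005, -0.0002, 0], [0, 0, 0], -1], [[0.005, -0.0002, 0], [0, 0, 0], -1], [[0.005, -0.0002, 0], [0, 0, 0], -1], [[0.005, -0.0002, 0], [0, 0, 0], -1]]}}

```text
t: 25.05
ee_pos: [0.5458, -0.2094, 0.0399]
tool_rot: [2.154, -2.287, 0.002]
ft_force: [-3.4, 1.1, -0.5]
width: 0.225
```

{"api": "play_rows", "payload": {"deltas": [[[0.003, -0.0001, 0], [0, 0, 0], -1], [[0.004, -0.0002, 0], [0, 0, 0], -1], [[0.004, -0.0002, 0], [0, 0, 0], -1], [[0.004, -0.0002, 0], [0, 0, 0], -1], [[0.004, -0.0002, 0], [0, 0, 0], -1], [[0.004, -0.0002, 0], [0, 0, 0], -1], [[0.004, -0.0002, 0], [0, 0, 0], -1], [[0.004, -0.0002, 0], [0, 0, 0], -1]]}}

```text
t: 25.72
ee_pos: [0.5458, -0.2093, 0.0399]
tool_rot: [2.153, -2.286, -0.001]
ft_force: [-9.1, 2.0, 4.4]
width: 0.225
```

{"api": "play_rows", "payload": {"deltas": [[[0.003, -0.0001, 0], [0, 0, 0], -1], [[0.003, -0.0001, 0], [0, 0, 0], -1], [[0.003, -0.0001, 0], [0, 0, 0], -1], [[0.003, -0.0001, 0], [0, 0, 0], -1], [[0.003, -0.0001, 0], [0, 0, 0], -1], [[0.003, -0.0001, 0], [0, 0, 0], -1], [[0.003, -0.0001, 0], [0, 0, 0], -1], [[0.003, -0.0001, 0], [0, 0, 0], -1]]}}

```text
t: 26.38
ee_pos: [0.5458, -0.2093, 0.0399]
tool_rot: [2.152, -2.285, -0.003]
ft_force: [-7.0, 1.3, 4.1]
width: 0.225
```

```bash
python3 look.py w18 200 440 0 200 3
```

```text
pos [ 0.5458 -0.2093  0.0399] shift [-0.409  1.482  0.05 ] turn [ 0.0002 -0.001   0.0774] F [-7.   1.3  4.1] t 26.3833 q [-0.43  0.55  1.56 -0.    1.03  1.2 ]
```

View pics/w18c.png

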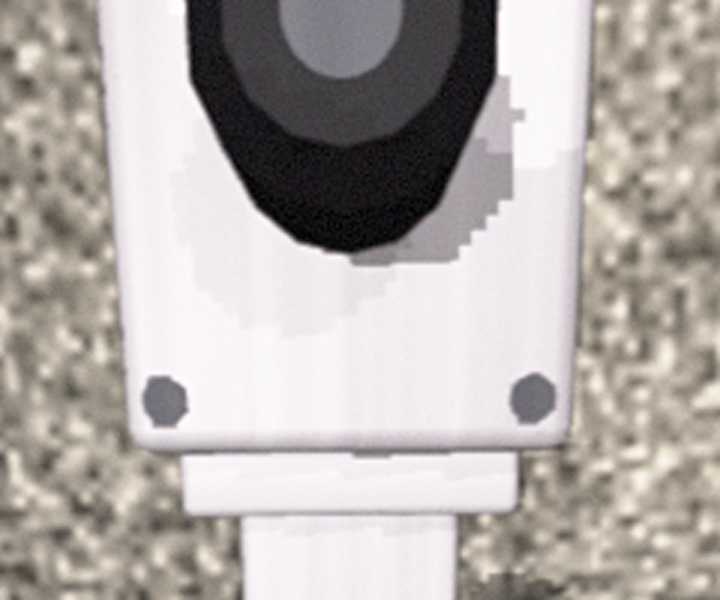

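{"api": "play_rows", "payload": {"deltas": [[[-0.03, 0.0015, 0], [0, 0, 0], -1], [[-0.07, 0.0034, 0], [0, 0, 0], -1], [[-0.12, 0.0058, 0], [0, 0, 0], -1], [[-0.17, 0.0083, 0], [0, 0, 0], -1], [[-0.22, 0.0107, 0], [0, 0, 0], -1], [[-0.27, 0.0132, 0], [0, 0, 0], -1], [[-0.32, 0.0156, 0], [0, 0, 0], -1], [[-0.36, 0.0176, 0], [0, 0, 0], -1]]}}

```text
t: 27.1
ee_pos: [0.4727, -0.2057, 0.04]
tool_rot: [2.152, -2.285, -0.002]
ft_force: [1.1, -0.4, -1.2]
width: 0.226
```

{"api": "play_rows", "payload": {"deltas": [[[0, 0, 0.1], [0, 0, 0], -1], [[0, 0, 0.25], [0, 0, 0], -1], [[0, 0, 0.4], [0, 0, 0], -1], [[0, -0.1, 0.5], [0, 0, 0.01], -1], [[0.03, -0.25, 0.5], [0, 0, 0.02], -1], [[0.06, -0.4, 0.5], [0, 0, 0.03], -1], [[0.1, -0.55, 0.5], [0, 0, 0.037], -1], [[0.14, -0.7, 0.5], [0, 0, 0.037], -1]]}}

```text
t: 27.77
ee_pos: [0.5006, -0.3471, 0.1401]
tool_rot: [2.283, -2.155, -0.001]
ft_force: [0.3, 0.9, -1.5]
width: 0.229
```

```bash
python3 -c "
from h import *
want(.505,-.419,.08,2.7)"
```

```text
pos [ 0.5006 -0.3471  0.1401] shift [ 0.022 -0.359 -0.301] turn [ 0.0004 -0.0007 -0.0033] F [ 0.3  0.9 -1.5] t 27.7667 q [-0.67  0.48  1.41 -0.    1.25  0.85]
```

{"api": "play_rows", "payload": {"deltas": [[[0.01, -0.12, 0], [0, 0, -0.003], -1], [[0.022, -0.24, 0], [0, 0, -0.003], -1], [[0.022, -0.359, 0], [0, -0.0005, -0.003], -1], [[0.022, -0.359, -0.1], [0, -0.0005, -0.003], -1], [[0.022, -0.359, -0.2], [0, -0.0005, -0.003], -1], [[0.022, -0.359, -0.301], [0, -0.0005, -0.003], -1], [[0.022, -0.359, -0.301], [0, -0.0005, -0.003], -1], [[0.022, -0.359, -0.301], [0, -0.0005, -0.003], -1]]}}

```text
t: 28.43
ee_pos: [0.5044, -0.4186, 0.0795]
tool_rot: [2.273, -2.166, -0.002]
ft_force: [-0.5, -0.6, 0.6]
width: 0.22
```

```bash
python3 -c "
from h import *
want(.505,-.419,.044,2.7)"; python3 look.py w19 160 480 0 240 2.5
```

```text
pos [ 0.5044 -0.4186  0.0795] shift [ 0.003 -0.002 -0.177] turn [-0.     -0.0006 -0.0003] F [-0.5 -0.6  0.6] t 28.4333 q [-0.75  0.64  1.31 -0.    1.19  0.78]
pos [ 0.5044 -0.4186  0.0795] shift [-0.202  2.528 -0.147] turn [ 0.     -0.0006  0.043 ] F [-0.5 -0.6  0.6] t 28.4333 q [-0.75  0.64  1.31 -0.    1.19  0.78]
```

View pics/w19c.png

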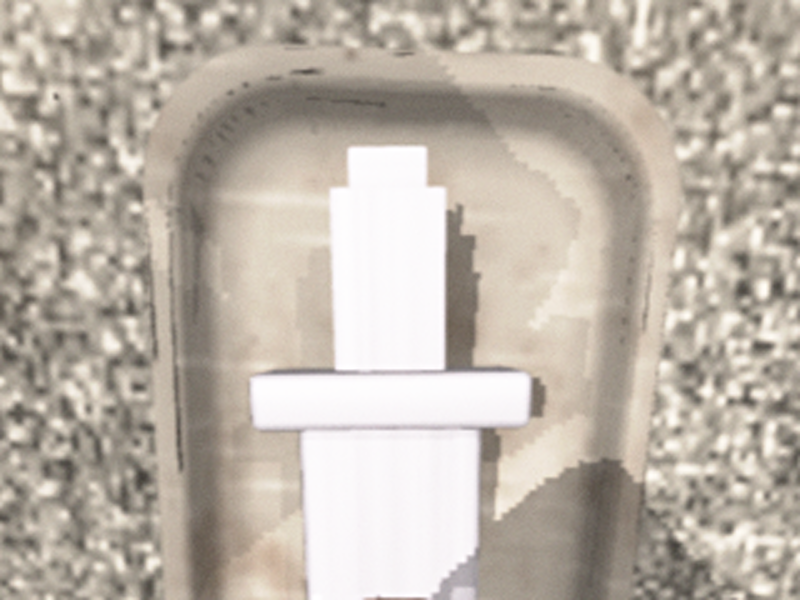

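{"api": "play_rows", "payload": {"deltas": [[[-0.02, 0, -0.04], [0, 0, 0], -1], [[-0.03, 0, -0.08], [0, 0, 0], -1], [[-0.03, 0, -0.12], [0, 0, 0], -1], [[-0.03, 0, -0.16], [0, 0, 0], -1], [[-0.03, 0, -0.177], [0, 0, 0], -1], [[-0.03, 0, -0.177], [0, 0, 0], -1], [[-0.03, 0, -0.177], [0, 0, 0], -1], [[-0.03, 0, -0.177], [0, 0, 0], -1]]}}

```text
t: 29.15
ee_pos: [0.4993, -0.4192, 0.0459]
tool_rot: [2.274, -2.166, 0.003]
ft_force: [-0.4, -1.2, -0.9]
width: 0.226
```

{"api": "play_rows", "payload": {"deltas": [[[0, 0, -0.002], [0, 0, 0], -1], [[0, 0, -0.004], [0, 0, 0], -1], [[0, 0, -0.006], [0, 0, 0], -1], [[0, 0, -0.008], [0, 0, 0], -1], [[0, 0, -0.01], [0, 0, 0], -1], [[0, 0, -0.01], [0, 0, 0], -1], [[0, 0, -0.01], [0, 0, 0], -1], [[0, 0, -0.01], [0, 0, 0], -1]]}}

```text
t: 29.82
ee_pos: [0.4993, -0.4192, 0.0439]
tool_rot: [2.274, -2.166, 0.003]
ft_force: [0.6, -0.5, -1.8]
width: 0.223
```

{"api": "play_rows", "payload": {"deltas": [[[0, 0, -0.002], [0, 0, 0], -1], [[0, 0, -0.004], [0, 0, 0], -1], [[0, 0, -0.006], [0, 0, 0], -1], [[0, 0, -0.008], [0, 0, 0], -1], [[0, 0, -0.01], [0, 0, 0], -1], [[0, 0, -0.01], [0, 0, 0], -1], [[0, 0, -0.01], [0, 0, 0], -1], [[0, 0, -0.01], [0, 0, 0], -1]]}}

```text
t: 30.48
ee_pos: [0.4993, -0.4192, 0.0419]
tool_rot: [2.274, -2.166, 0.003]
ft_force: [-0.1, 0.4, -1.1]
width: 0.233
```

{"api": "play_rows", "payload": {"deltas": [[[0, 0, -0.001], [0, 0, 0], -1], [[0, 0, -0.002], [0, 0, 0], -1], [[0, 0, -0.003], [0, 0, 0], -1], [[0, 0, -0.004], [0, 0, 0], -1], [[0, 0, -0.005], [0, 0, 0], -1], [[0, 0, -0.005], [0, 0, 0], -1], [[0, 0, -0.005], [0, 0, 0], -1], [[0, 0, -0.005], [0, 0, 0], -1]]}}

```text
t: 31.15
ee_pos: [0.4993, -0.4193, 0.0411]
tool_rot: [2.273, -2.166, 0.003]
ft_force: [-3.1, 0.3, 4.0]
width: 0.227
```

{"api": "play_rows", "payload": {"deltas": [[[0, 0, 0], [0, 0, 0], -0.5], [[0, 0, 0], [0, 0, 0], -0.45], [[0, 0, 0], [0, 0, 0], -0.4], [[0, 0, 0], [0, 0, 0], -0.3], [[0, 0, 0], [0, 0, 0], -0.2], [[0, 0, 0], [0, 0, 0], 0], [[0, 0, 0], [0, 0, 0], 0], [[0, 0, 0], [0, 0, 0], 0]]}}

```text
t: 31.82
ee_pos: [0.4993, -0.4193, 0.0411]
tool_rot: [2.273, -2.166, 0.003]
ft_force: [0.6, -0.1, 1.3]
width: 0.5
```

{"api": "play_rows", "payload": {"deltas": [[[0, 0, 0.05], [0, 0, 0], 0], [[0, 0, 0.15], [0, 0, 0], 0], [[0, 0, 0.25], [0, 0, 0], 0], [[0, 0, 0.4], [0, 0, 0], 0.5], [[0, 0, 0.55], [0, 0, 0], 1], [[0, 0, 0.7], [0, 0, 0], 1], [[0, 0, 0.85], [0, 0, 0], 1], [[0, 0, 0.85], [0, 0, 0], 1]]}}

```text
t: 32.48
ee_pos: [0.5006, -0.4205, 0.219]
tool_rot: [2.274, -2.166, 0.019]
ft_force: [-1.3, 0.0, 0.5]
width: 0.999
```

```bash
python3 look.py w20 160 480 0 300 2
python3 - <<'E'
from h import *
snap('scene','s20'); snap('top','t20')
cv2.imwrite('pics/s20c.png',cv2.resize(cv2.imread('pics/s20.png')[130:390,220:440],None,fx=2.3,fy=2.3,interpolation=cv2.INTER_CUBIC))
cv2.imwrite('pics/t20c.png',cv2.resize(cv2.imread('pics/t20.png')[180:340,165:435],None,fx=2.9,fy=2.9,interpolation=cv2.INTER_CUBIC))
E
```

```text
pos [ 0.5006 -0.4205  0.219 ] shift [-0.183  2.537 -0.845] turn [0.0028 0.0027 0.0429] F [-1.3  0.   0.5] t 32.4833 q [-0.75  0.52  1.17 -0.    1.44  0.77]
```

View pics/w20c.png

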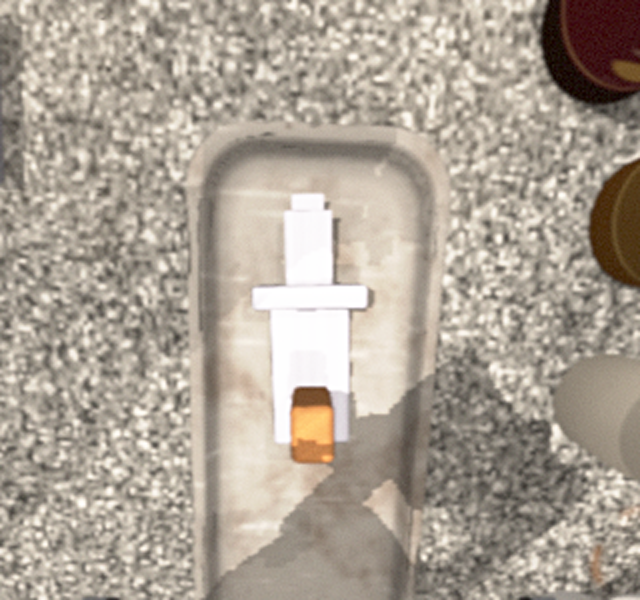

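View pics/s20c.png

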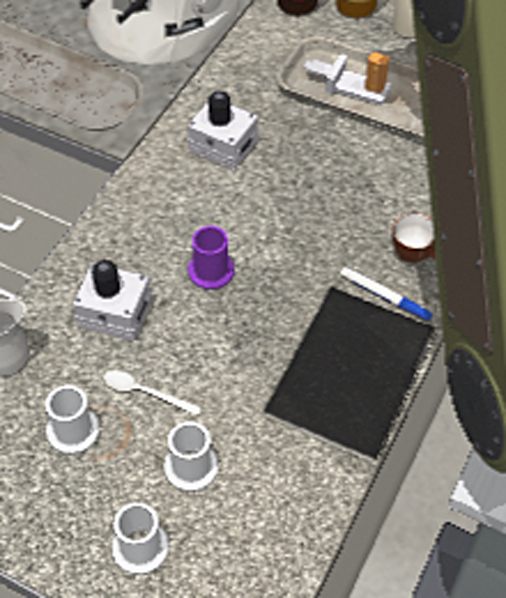

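View pics/t20c.png

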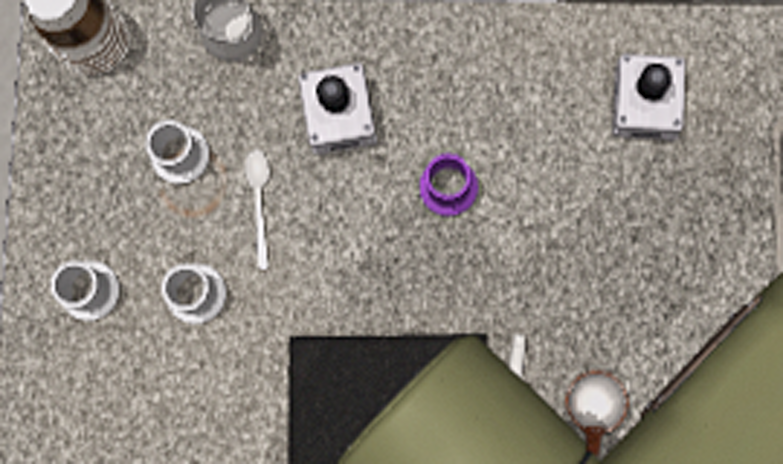

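{"api": "play_rows", "payload": {"deltas": [[[-0.05, 0.1, 0.1], [0.001, 0.001, 0], 1], [[-0.1, 0.25, 0.15], [0.002, 0.002, -0.005], 1], [[-0.15, 0.4, 0.15], [0.0028, 0.0027, -0.01], 1], [[-0.2, 0.55, 0.15], [0.0028, 0.0027, -0.015], 1], [[-0.25, 0.7, 0.15], [0.0028, 0.0027, -0.015], 1], [[-0.3, 0.85, 0.15], [0.0028, 0.0027, -0.015], 1], [[-0.35, 1.0, 0.15], [0.0028, 0.0027, -0.015], 1], [[-0.4, 1.0, 0.15], [0.0028, 0.0027, -0.015], 1]]}}

```text
t: 33.3
ee_pos: [0.4183, -0.2154, 0.2404]
tool_rot: [2.225, -2.217, -0.019]
ft_force: [-0.4, 1.7, -0.9]
width: 1.002
```

{"api": "play_rows", "payload": {"deltas": [[[0, 0.15, 0], [0, 0, 0], 1], [[0, 0.3, 0], [0, 0, 0], 1], [[0, 0.45, 0], [0, 0, 0], 1], [[0, 0.6, 0], [0, 0, 0], 1], [[0, 0.75, 0], [0, 0, 0], 1], [[0, 0.9, 0], [0, 0, 0], 1], [[0, 1.0, 0], [0, 0, 0], 1], [[0, 1.0, 0], [0, 0, 0], 1]]}}

```text
t: 33.97
ee_pos: [0.4178, -0.0129, 0.2396]
tool_rot: [2.228, -2.213, -0.022]
ft_force: [0.3, 0.6, -0.0]
width: 0.998
```

{"api": "play_rows", "payload": {"deltas": [[[0, 0.15, 0], [0, 0, 0], 1], [[0, 0.3, 0], [0, 0, 0], 1], [[0, 0.45, 0], [0, 0, 0], 1], [[0, 0.6, 0], [0, 0, 0], 1], [[0, 0.75, 0], [0, 0, 0], 1], [[0, 0.9, 0], [0, 0, 0], 1], [[0, 1.0, 0], [0, 0, 0], 1], [[0, 1.0, 0], [0, 0, 0], 1]]}}

```text
t: 34.63
ee_pos: [0.4175, 0.1891, 0.2386]
tool_rot: [2.229, -2.209, -0.024]
ft_force: [0.3, -1.6, 0.7]
width: 1.0
```

```bash
python3 -c "
from h import *
want(.4,.259,.25,0)"
```

```text
pos [0.4175 0.1891 0.2386] shift [-0.088  0.35   0.057] turn [-0.0027 -0.004  -0.0028] F [ 0.3 -1.6  0.7] t 34.6333 q [0.34 0.07 1.7  0.01 1.38 1.9 ]
```

{"api": "play_rows", "payload": {"deltas": [[[-0.02, 0.1, 0], [-0.0027, -0.004, -0.0028], 1], [[-0.05, 0.2, 0], [-0.0027, -0.004, -0.0028], 1], [[-0.088, 0.3, 0], [-0.0027, -0.004, -0.0028], 1], [[-0.088, 0.35, 0], [-0.0027, -0.004, -0.0028], 1], [[-0.088, 0.35, 0], [-0.0027, -0.004, -0.0028], 1], [[-0.088, 0.35, 0], [-0.0027, -0.004, -0.0028], 1], [[-0.088, 0.35, 0], [-0.0027, -0.004, -0.0028], 1], [[-0.088, 0.35, 0], [-0.0027, -0.004, -0.0028], 1]]}}

```text
t: 35.3
ee_pos: [0.4003, 0.2581, 0.2385]
tool_rot: [2.22, -2.222, -0.0]
ft_force: [-0.7, 0.3, 0.4]
width: 1.003
```

```bash
python3 look.py w21 120 460 0 300 2;  python3 -c "
from h import *
want(.4,.259,.25,0)"
```

```text
pos [0.4003 0.2581 0.2385] shift [ 0.318 -0.855 -0.943] turn [ 0.     -0.      0.0587] F [-0.7  0.3  0.4] t 35.3 q [ 0.5   0.1   1.66 -0.    1.38  2.07]
pos [0.4003 0.2582 0.2386] shift [-0.001  0.004  0.057] turn [-0.      0.      0.0003] F [0.6 0.1 0.8] t 35.35 q [0.5  0.1  1.66 0.   1.38 2.07]
```

View pics/w21.png

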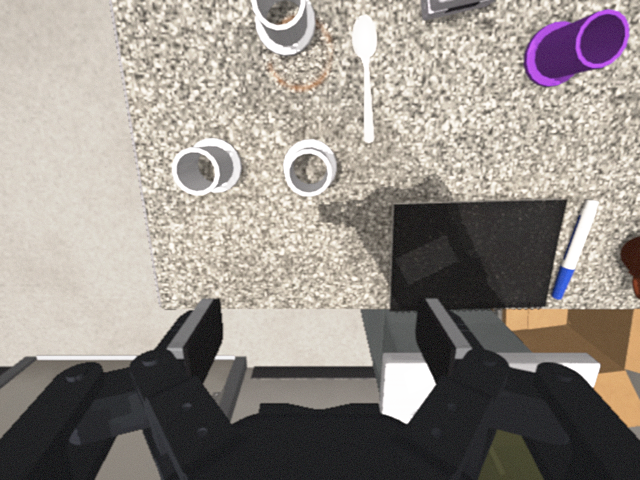

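Run:
```python
from h import *
import pickle; m=pickle.load(open('w21.pkl','rb'))
im=cv2.imread('pics/w21.png'); cv2.imwrite('pics/w21c.png',cv2.resize(im[130:210,160:350],None,fx=4,fy=4,interpolation=cv2.INTER_CUBIC))
print(onz(m,310.5,171.5,.07),onz(m,196,171,.07))
```

```text
[0.43832464 0.26690195 0.07      ] [0.4389634 0.3831694 0.07     ]
```

View pics/w21c.png

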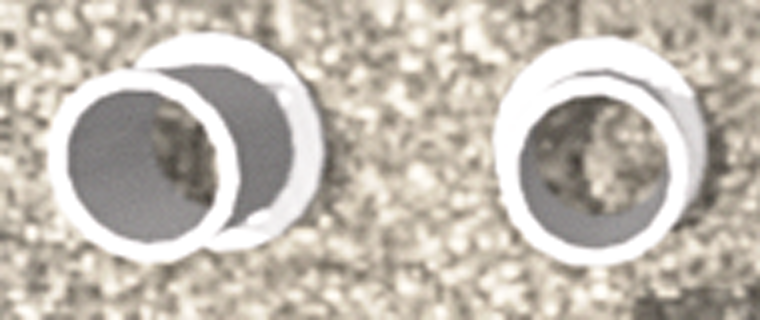

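Run:
```python
from h import *
import pickle; m=pickle.load(open('w21.pkl','rb'))
print(onz(m,309.5,172.9,.07),onz(m,310,166,.008), 'diam',np.linalg.norm(onz(m,160+508/4,172,.07)-onz(m,160+688/4,172,.07)),np.linalg.norm(onz(m,160+495/4,166,.008)-onz(m,160+706/4,166,.008)))
```

```text
[0.43691907 0.26793184 0.07      ] [0.43780988 0.26889948 0.008     ] diam 0.04576072436174565 0.06297884290685545
```

{"api": "play_rows", "payload": {"deltas": [[[0.05, 0.01, -0.05], [0, 0, 0], 1], [[0.1, 0.03, -0.15], [0, 0, 0], 1], [[0.15, 0.04, -0.3], [0, 0, 0], 1], [[0.183, 0.049, -0.45], [0, 0, 0], 1], [[0.183, 0.049, -0.6], [0, 0, 0], 1], [[0.183, 0.049, -0.6], [0, 0, 0], 1], [[0.183, 0.049, -0.6], [0, 0, 0], 1], [[0.183, 0.049, -0.6], [0, 0, 0], 1]]}}

```text
t: 36.02
ee_pos: [0.4377, 0.2681, 0.1205]
tool_rot: [-2.219, 2.221, -0.001]
ft_force: [-0.3, -0.1, 0.5]
width: 0.999
```

```bash
python3 look.py w22 200 440 140 380 2.5;  python3 -c "
from h import *
want(.437,.268,.032,0)"
```

```text
pos [0.4377 0.2681 0.1205] shift [ 0.132 -0.906 -0.353] turn [-0.0004  0.0006  0.0587] F [-0.3 -0.1  0.5] t 36.0167 q [0.48 0.3  1.72 0.   1.13 2.05]
pos [0.4378 0.2683 0.1208] shift [-0.004 -0.001 -0.444] turn [-0.0005  0.0009  0.0004] F [-0.6 -0.1  0.5] t 36.0667 q [0.48 0.3  1.72 0.   1.13 2.05]
```

View pics/w22c.png

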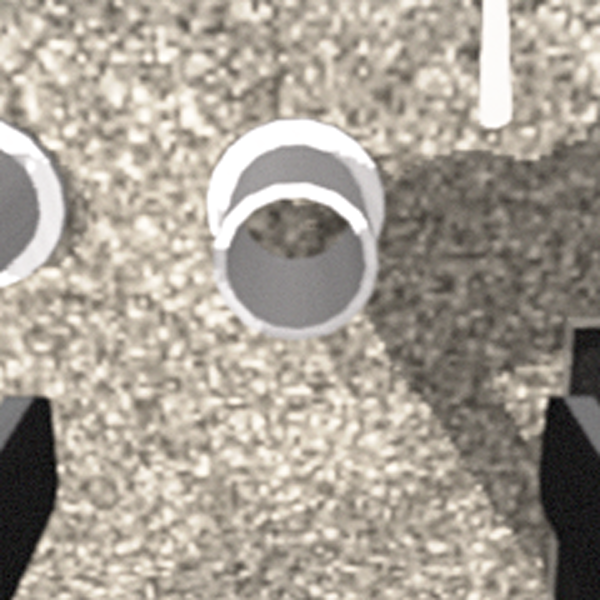

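Run:
```python
from h import *
import pickle; m=pickle.load(open('w22.pkl','rb'))
f=lambda x,y,z:onz(m,200+x/2.5,140+y/2.5,z)
print('top',f(297,260,.07),'flange',f(296,206,.008),np.linalg.norm(f(215,260,.07)-f(378,260,.07)))
print(proj(m,[.437,.268,.07]),(200+297/2.5,140+260/2.5))
```

```text
top [0.43795205 0.26874688 0.07      ] flange [0.4373722 0.2690977 0.008    ] 0.046541786326282794
[319.84687217 245.26119405] (318.8, 244.0)
```

{"api": "play_rows", "payload": {"deltas": [[[0, 0.002, -0.1], [0, 0, 0], 1], [[0, 0.003, -0.2], [0, 0, 0], 1], [[0, 0.003, -0.3], [0, 0, 0], 1], [[0, 0.003, -0.4], [0, 0, 0], 1], [[0, 0.003, -0.444], [0, 0, 0], 1], [[0, 0.003, -0.444], [0, 0, 0], 1], [[0, 0.003, -0.444], [0, 0, 0], 0.6], [[0, 0.003, -0.444], [0, 0, 0], 0.3]]}}

```text
t: 36.73
ee_pos: [0.4387, 0.2694, 0.0337]
tool_rot: [-2.216, 2.219, -0.003]
ft_force: [0.5, 0.2, 0.7]
width: 0.744
```

{"api": "play_rows", "payload": {"deltas": [[[0, 0, 0], [0, 0, 0], 0.2], [[0, 0, 0], [0, 0, 0], 0.1], [[0, 0, 0], [0, 0, 0], 0], [[0, 0, 0], [0, 0, 0], -0.2], [[0, 0, 0], [0, 0, 0], -0.3], [[0, 0, 0], [0, 0, 0], -0.3], [[0, 0, 0], [0, 0, 0], -0.3], [[0, 0, 0], [0, 0, 0], -0.3]], "squeeze": 40}}

```text
t: 37.4
ee_pos: [0.4403, 0.2681, 0.0367]
tool_rot: [-2.216, 2.218, -0.008]
ft_force: [-4.9, -20.1, 33.7]
width: 0.352
```

```bash
python3 look.py w23 160 480 100 400 2.2;  python3 -c "
from h import *
want(.437,.268,.032,0); snap('scene','s23')
cv2.imwrite('pics/s23c.png',cv2.resize(cv2.imread('pics/s23.png')[230:400,200:400],None,fx=3,fy=3,interpolation=cv2.INTER_CUBIC))"
```

```text
pos [0.4403 0.2681 0.0367] shift [ 0.119 -0.905  0.067] turn [-0.0006  0.0027  0.0587] F [ -4.9 -20.1  33.7] t 37.4 q [ 0.48  0.42  1.78 -0.    0.94  2.05]
pos [0.4403 0.2681 0.0367] shift [-0.016 -0.    -0.023] turn [-0.0003  0.0027  0.0003] F [ -4.7 -20.8  32.6] t 37.45 q [ 0.48  0.42  1.78 -0.    0.94  2.05]
```

View pics/w23c.png

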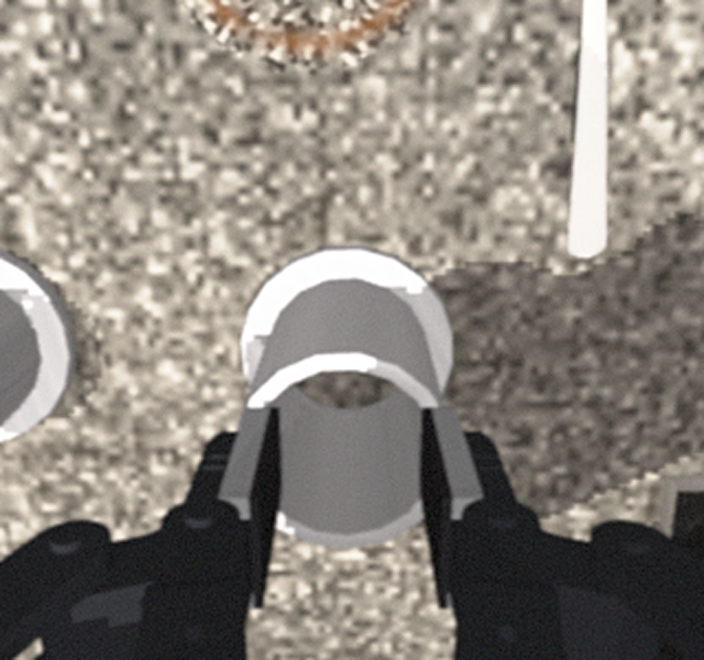

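View pics/s23c.png

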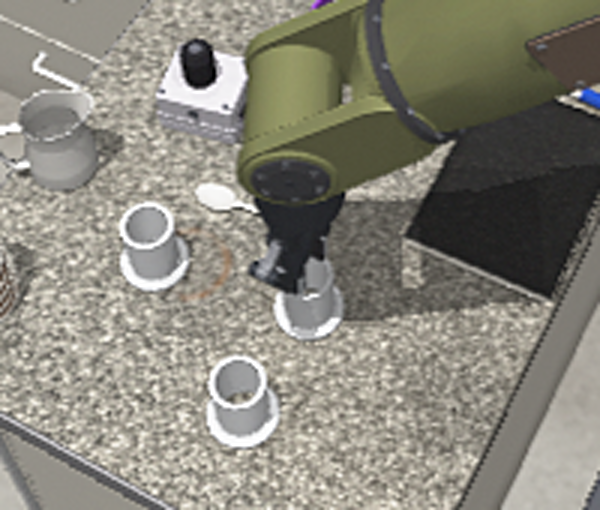

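{"api": "play_rows", "payload": {"deltas": [[[0, 0, 0], [0, 0, 0], -0.1], [[0, 0, 0], [0, 0, 0], 0.05], [[0, 0, 0], [0, 0, 0], 0.15], [[0, 0, 0], [0, 0, 0], 0.2], [[0, 0, 0], [0, 0, 0], 0.2], [[0, 0, 0], [0, 0, 0], 0.2], [[0, 0, 0], [0, 0, 0], 0.2], [[0, 0, 0], [0, 0, 0], 0.2]], "squeeze": 25}}

```text
t: 38.17
ee_pos: [0.4402, 0.2681, 0.0365]
tool_rot: [-2.216, 2.218, -0.008]
ft_force: [-1.1, 0.5, -0.8]
width: 0.602
```

```bash
python3 look.py w24 160 480 100 400 2.2;  python3 -c "
from h import *
want(.437,.268,.032,0); print(telemetry.get_obs()['width'])"
```

```text
pos [0.4402 0.2681 0.0365] shift [ 0.119 -0.905  0.067] turn [-0.0005  0.0026  0.0586] F [-1.1  0.5 -0.8] t 38.1667 q [ 0.48  0.42  1.78 -0.    0.94  2.05]
pos [0.4402 0.2681 0.0365] shift [-0.016 -0.    -0.023] turn [-0.0003  0.0026  0.0003] F [-0.5  0.3  0.5] t 38.2167 q [ 0.48  0.42  1.78 -0.    0.94  2.05]
0.6050451386083421
```

View pics/w24c.png

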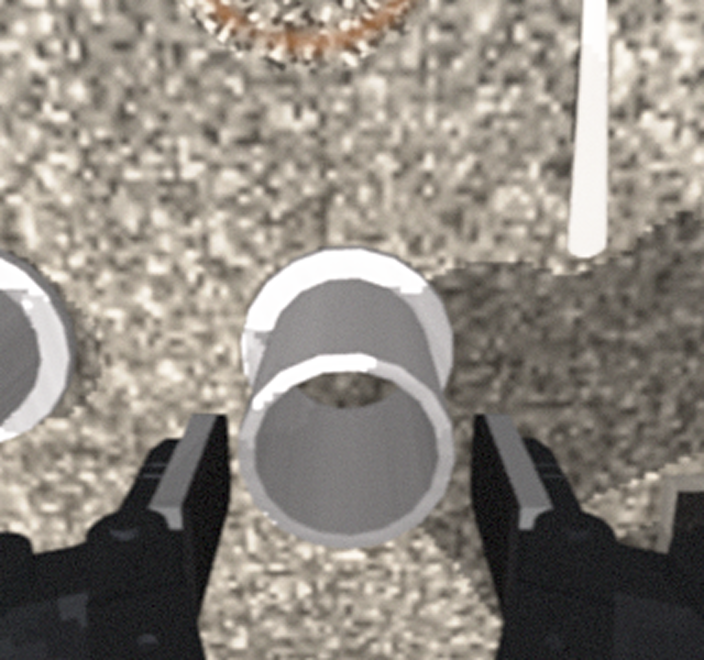

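Run:
```python
from h import *
m=viewer.camera_model('wrist'); p,R=toolinfo()
for lat in(15,24,26):
  for up in(0,19,38,57):
    q=proj(m,p+R[:,0]*-lat/1000-R[:,2]*up/1000); print(lat,up,((q-[160,100])*2.2).round(0))
```

```text
15 0 [294. 380.]
15 19 [288. 413.]
15 38 [281. 453.]
15 57 [272. 505.]
24 0 [259. 380.]
24 19 [250. 413.]
24 38 [238. 453.]
24 57 [223. 505.]
26 0 [251. 380.]
26 19 [241. 413.]
26 38 [229. 453.]
26 57 [213. 505.]
```

{"api": "play_rows", "payload": {"deltas": [[[-0.005, 0.002, 0], [0, 0.0025, 0], 0.6], [[-0.012, 0.003, 0], [0, 0.0025, 0], 0.6], [[-0.012, 0.003, -0.03], [0, 0.0025, 0], 0.6], [[-0.012, 0.003, -0.06], [0, 0.0025, 0], 0.6], [[-0.012, 0.003, -0.09], [0, 0.0025, 0], 0.6], [[-0.012, 0.003, -0.117], [0, 0.0025, 0], 0.6], [[-0.012, 0.003, -0.117], [0, 0.0025, 0], 0.6], [[-0.012, 0.003, -0.117], [0, 0.0025, 0], 0.6]], "squeeze": 40}}

```text
t: 38.88
ee_pos: [0.4376, 0.2686, 0.0127]
tool_rot: [-2.22, 2.223, 0.001]
ft_force: [0.5, -0.5, 1.4]
width: 0.801
```

{"api": "play_rows", "payload": {"deltas": [[[0, 0, 0], [0, 0, 0], 0.3], [[0, 0, 0], [0, 0, 0], 0.2], [[0, 0, 0], [0, 0, 0], 0.1], [[0, 0, 0], [0, 0, 0], 0], [[0, 0, 0], [0, 0, 0], 0], [[0, 0, 0], [0, 0, 0], 0], [[0, 0, 0], [0, 0, 0], 0], [[0, 0, 0], [0, 0, 0], 0]]}}

```text
t: 39.55
ee_pos: [0.4378, 0.2687, 0.0132]
tool_rot: [-2.22, 2.222, 0.001]
ft_force: [-0.9, 0.2, 6.6]
width: 0.547
```

```bash
python3 look.py w25 160 480 100 400 2.2;  python3 -c "
from h import *
want(.437,.268,.032,0); print(telemetry.get_obs()['width'])"
```

```text
pos [0.4378 0.2687 0.0132] shift [ 0.131 -0.908  0.184] turn [-0.0003  0.0001  0.0587] F [-0.9  0.2  6.6] t 39.55 q [0.48 0.46 1.79 0.   0.9  2.05]
pos [0.4378 0.2687 0.0132] shift [-0.004 -0.003  0.094] turn [-0.0003  0.0001  0.0003] F [-0.9 -1.1  6.3] t 39.6 q [0.48 0.46 1.79 0.   0.9  2.05]
0.5443092081969785
```

View pics/w25c.png

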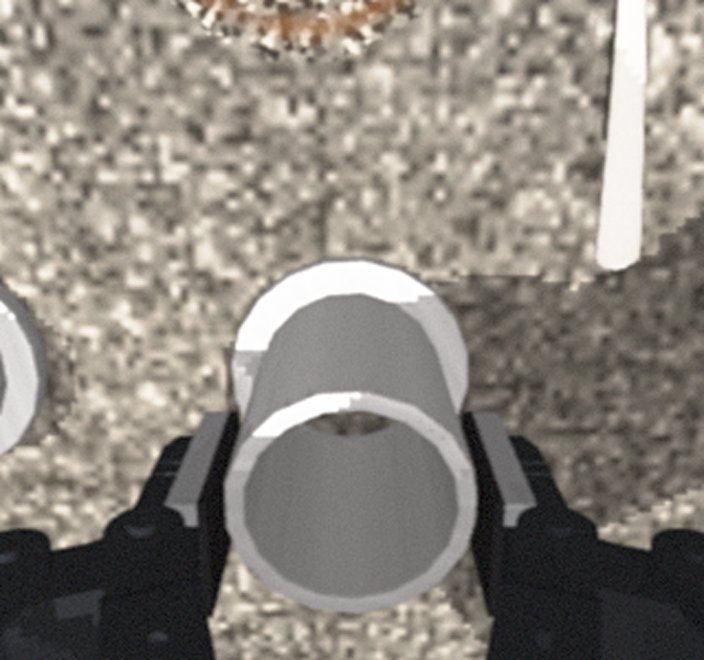

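{"api": "play_rows", "payload": {"deltas": [[[0, 0, 0.05], [0, 0, 0], -0.2], [[0, 0, 0.15], [0, 0, 0], -0.2], [[0, 0, 0.3], [0, 0, 0], -0.2], [[0, 0, 0.45], [0, 0, 0], -0.2], [[0, 0, 0.6], [0, 0, 0], -0.2], [[0.1, 0, 0.7], [0, 0, 0], -0.2], [[0.2, -0.1, 0.7], [0, 0, 0], -0.2], [[0.3, -0.25, 0.7], [0, 0, 0], -0.2]], "squeeze": 50}}

```text
t: 40.27
ee_pos: [0.4988, 0.2197, 0.1553]
tool_rot: [-2.221, 2.217, -0.001]
ft_force: [0.4, -0.4, -0.5]
width: 0.544
```

```bash
python3 -c "
from h import *
want(.58,.1196,.155,0); print(telemetry.get_obs()['width'])"; python3 look.py w26 120 520 0 400 1.5
```

```text
pos [0.4988 0.2197 0.1553] shift [ 0.406 -0.5   -0.002] turn [-0.0007  0.0011 -0.0006] F [ 0.4 -0.4 -0.5] t 40.2667 q [0.35 0.33 1.59 0.   1.22 1.92]
0.5436212151550032
pos [0.4988 0.2197 0.1553] shift [-0.174 -0.663 -0.527] turn [-0.0008  0.001   0.0577] F [ 0.4 -0.4 -0.5] t 40.2667 q [0.35 0.33 1.59 0.   1.22 1.92]
```

View pics/w26c.png

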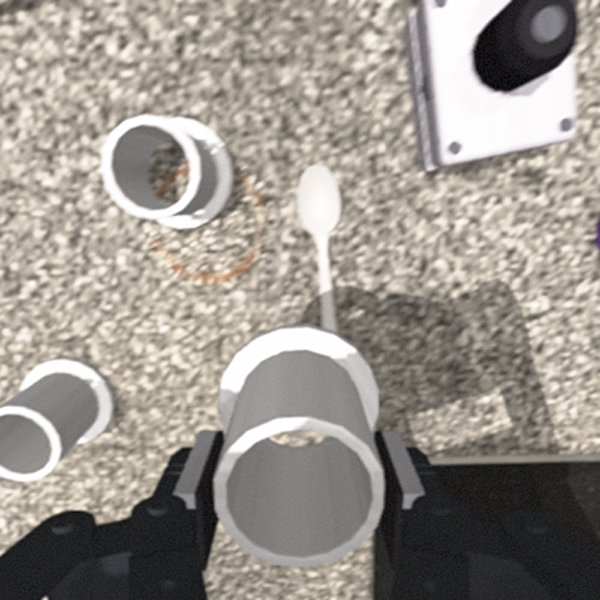

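{"api": "play_rows", "payload": {"deltas": [[[0.08, -0.1, 0.02], [0, 0, 0], -0.2], [[0.16, -0.2, 0.04], [-0.0007, 0.001, 0], -0.2], [[0.24, -0.3, 0.06], [-0.0007, 0.001, 0], -0.2], [[0.32, -0.4, 0.075], [-0.0007, 0.001, 0], -0.2], [[0.406, -0.5, 0.075], [-0.0007, 0.001, 0], -0.2], [[0.406, -0.5, 0.075], [-0.0007, 0.001, 0], -0.2], [[0.406, -0.5, 0.075], [-0.0007, 0.001, 0], -0.2], [[0.406, -0.5, 0.075], [-0.0007, 0.001, 0], -0.2]]}}

```text
t: 40.98
ee_pos: [0.582, 0.1142, 0.1694]
tool_rot: [2.218, -2.222, 0.001]
ft_force: [-0.4, 0.8, -1.5]
width: 0.544
```

```bash
python3 -c "
from h import *
want(.6363,.1196,.155,0)"; python3 look.py w27 120 520 0 400 1.5
```

```text
pos [0.582  0.1142 0.1694] shift [ 0.271  0.027 -0.072] turn [ 0.0007 -0.0003  0.0007] F [-0.4  0.8 -1.5] t 40.9833 q [ 0.13  0.42  1.43 -0.    1.3   1.71]
pos [0.582  0.1142 0.1694] shift [-0.59  -0.136 -0.597] turn [ 0.0007 -0.0003  0.059 ] F [-0.4  0.8 -1.5] t 40.9833 q [ 0.13  0.42  1.43 -0.    1.3   1.71]
```

View pics/w27c.png

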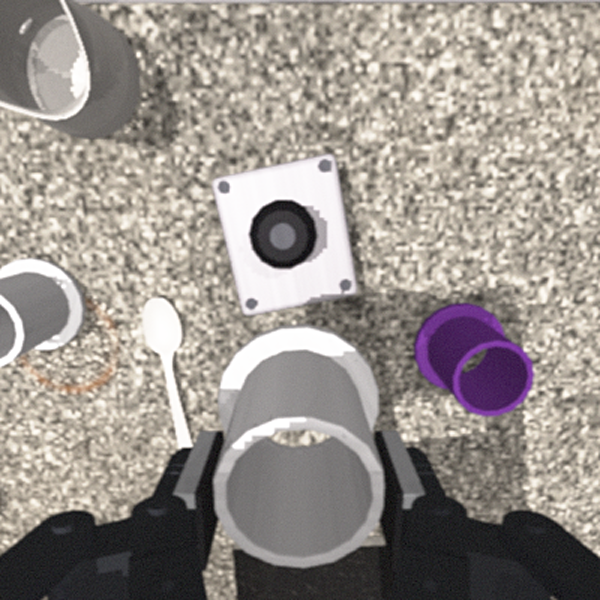

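Run:
```python
from h import *
import pickle; m=pickle.load(open('w27.pkl','rb'))
f=lambda x,y,z:onz(m,120+x/1.5,y/1.5,z)
S=[f(*s,.055) for s in[(223,187),(325,165),(251,303),(345,285)]]
print('screws',np.mean(S,0).round(4),'spigtop',f(284,236,.1).round(4))
p,R=toolinfo();print(p)
print('ring',f(300,491,p[2]+.0568).round(4),'flange',f(299,406,p[2]-.0132+.008).round(4), np.linalg.norm(f(216,491,p[2]+.0568)-f(384,491,p[2]+.0568)))
im=cv2.imread('pics/w27.png'); g=cv2.cvtColor(im,6)[130:190,270:350]
k=(g<70).astype(np.uint8); c=max(cv2.findContours(k,0,1)[0],key=cv2.contourArea); print(cv2.fitEllipse(c),cv2.boundingRect(c))
```

```text
screws [0.6372 0.1211 0.055 ] spigtop [0.6411 0.1212 0.1   ]
[0.58194294 0.11457141 0.16947161]
ring [0.5829 0.1145 0.2263] flange [0.5811 0.1145 0.1643] 0.04555138924010703
((38.57425308227539, 25.636377334594727), (42.47524642944336, 43.56801986694336), 179.52084350585938) (17, 4, 44, 44)
```

Run:
```python
from h import *
import pickle
for n,ft,s1,s2,yaw in[('w13',(347,250),(166,400),(533,396),11),('w18',(347,251),(165,400),(533,398),-2.8)]:
    m=pickle.load(open(n+'.pkl','rb')); f=lambda x,y,z:onz(m,200+x/3,y/3,z)
    a=f(*ft,.055); b=(f(*s1,.055)+f(*s2,.055))/2
    d=(a-b)[:2]; u=np.array([np.cos(np.radians(yaw)),np.sin(np.radians(yaw))])
    print(n,'foot front ahead of screws',d@u,'lateral',d@[-u[1],u[0]],'-> spigot centre rel block centre', d@u+.017-.033, 'screw dist',np.linalg.norm(f(*s1,.055)-f(*s2,.055)), 'centre',b[:2]+u*(d@u+.017))
```

```text
w13 foot front ahead of screws 0.020573387661512895 lateral 0.0001478500877867449 -> spigot centre rel block centre 0.004573387661512898 screw dist 0.05577639907651799 centre [0.64175388 0.12200746]
w18 foot front ahead of screws 0.020635942988909712 lateral 1.615759502875985e-05 -> spigot centre rel block centre 0.004635942988909708 screw dist 0.05607226381961543 centre [ 0.65942873 -0.21395613]
```

{"api": "play_rows", "payload": {"deltas": [[[0.1, 0.01, 0], [0.0007, 0, 0], -0.2], [[0.2, 0.02, 0], [0.0007, 0, 0], -0.2], [[0.295, 0.034, 0], [0.0007, 0, 0], -0.2], [[0.295, 0.034, 0], [0.0007, 0, 0], -0.2], [[0.295, 0.034, -0.1], [0.0007, 0, 0], -0.2], [[0.295, 0.034, -0.2], [0.0007, 0, 0], -0.2], [[0.295, 0.034, -0.25], [0.0007, 0, 0], -0.2], [[0.295, 0.034, -0.25], [0.0007, 0, 0], -0.2]]}}

```text
t: 41.7
ee_pos: [0.6393, 0.1219, 0.1171]
tool_rot: [2.218, -2.219, -0.005]
ft_force: [0.3, -0.1, -2.3]
width: 0.546
```

```bash
python3 -c "
from h import *
want(.641,.1213,.085,0)"; python3 look.py w28 120 520 100 450 1.6; python3 look.py s28 220 340 200 320 5 scene
```

```text
pos [0.6393 0.1219 0.1171] shift [ 0.008 -0.003 -0.161] turn [ 0.0001 -0.0016  0.0002] F [ 0.3 -0.1 -2.3] t 41.7 q [0.13 0.6  1.29 0.   1.26 1.7 ]
pos [0.6393 0.1219 0.1171] shift [-0.877 -0.174 -0.336] turn [ 0.0003 -0.0016  0.0585] F [ 0.3 -0.1 -2.3] t 41.7 q [0.13 0.6  1.29 0.   1.26 1.7 ]
pos [0.6402 0.1218 0.119 ] shift [-0.881 -0.174 -0.345] turn [ 0.0001 -0.0008  0.0586] F [ 0.1 -0.1 -0.7] t 41.75 q [0.13 0.6  1.29 0.   1.26 1.7 ]
```

View pics/w28c.png

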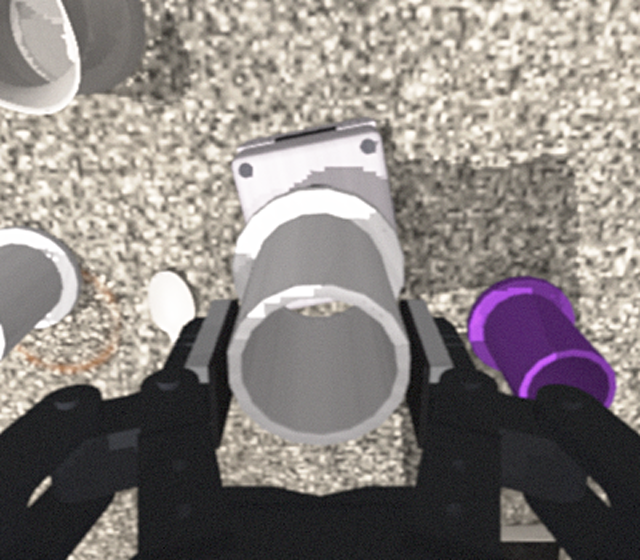

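View pics/s28c.png

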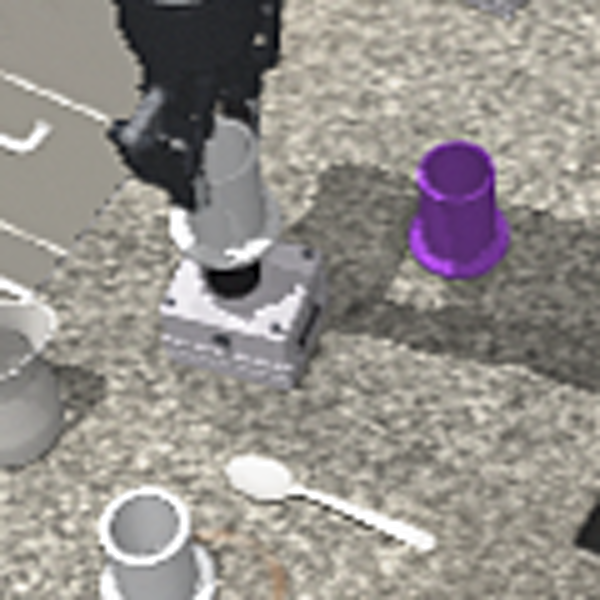

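{"api": "play_rows", "payload": {"deltas": [[[0.004, -0.002, -0.02], [0, 0, 0], -0.2], [[0.004, -0.002, -0.04], [0, 0, 0], -0.2], [[0.004, -0.002, -0.06], [0, 0, 0], -0.2], [[0.004, -0.002, -0.08], [0, 0, 0], -0.2], [[0.004, -0.002, -0.1], [0, 0, 0], -0.2], [[0.004, -0.002, -0.1], [0, 0, 0], -0.2], [[0.004, -0.002, -0.1], [0, 0, 0], -0.2], [[0.004, -0.002, -0.1], [0, 0, 0], -0.2]]}}

```text
t: 42.47
ee_pos: [0.6417, 0.1214, 0.1004]
tool_rot: [2.22, -2.222, -0.001]
ft_force: [-0.1, 0.0, -0.0]
width: 0.537
```

```bash
python3 -c "
from h import *
want(.641,.1213,.085,0)"; python3 look.py w29 120 520 100 450 1.6
```

```text
pos [0.6417 0.1214 0.1004] shift [-0.004 -0.    -0.077] turn [-0.0001 -0.0001  0.0003] F [-0.1  0.  -0. ] t 42.4667 q [0.13 0.62 1.3  0.   1.23 1.7 ]
pos [0.6417 0.1214 0.1004] shift [-0.889 -0.172 -0.252] turn [-0.0001 -0.0001  0.0586] F [-0.1  0.  -0. ] t 42.4667 q [0.13 0.62 1.3  0.   1.23 1.7 ]
```

View pics/w29c.png

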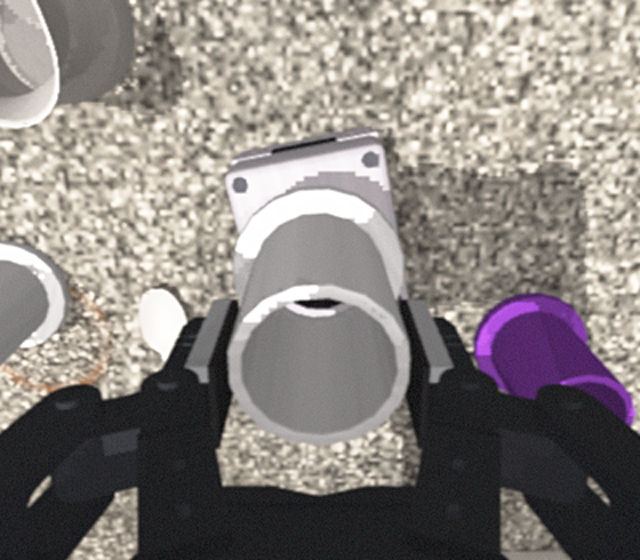

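{"api": "play_rows", "payload": {"deltas": [[[-0.003, 0, -0.02], [0, 0, 0], -0.2], [[-0.003, 0, -0.04], [0, 0, 0], -0.2], [[-0.003, 0, -0.06], [0, 0, 0], -0.2], [[-0.003, 0, -0.08], [0, 0, 0], -0.2], [[-0.003, 0, -0.1], [0, 0, 0], -0.2], [[-0.003, 0, -0.115], [0, 0, 0], -0.2], [[-0.003, 0, -0.115], [0, 0, 0], -0.2], [[-0.003, 0, -0.115], [0, 0, 0], -0.2]]}}

```text
t: 43.18
ee_pos: [0.6411, 0.1214, 0.0773]
tool_rot: [2.22, -2.222, -0.001]
ft_force: [-0.7, 0.9, -1.1]
width: 0.542
```

{"api": "play_rows", "payload": {"deltas": [[[0, 0, -0.007], [0, 0, 0], -0.2], [[0, 0, -0.014], [0, 0, 0], -0.2], [[0, 0, -0.021], [0, 0, 0], -0.2], [[0, 0, -0.028], [0, 0, 0], -0.2], [[0, 0, -0.034], [0, 0, 0], -0.2], [[0, 0, -0.034], [0, 0, 0], -0.2], [[0, 0, -0.034], [0, 0, 0], -0.2], [[0, 0, -0.034], [0, 0, 0], -0.2]]}}

```text
t: 43.85
ee_pos: [0.6412, 0.1214, 0.0706]
tool_rot: [2.22, -2.222, -0.001]
ft_force: [0.5, -0.8, -1.6]
width: 0.542
```

{"api": "play_rows", "payload": {"deltas": [[[0, 0, -0.002], [0, 0, 0], -0.2], [[0, 0, -0.004], [0, 0, 0], -0.2], [[0, 0, -0.006], [0, 0, 0], -0.2], [[0, 0, -0.008], [0, 0, 0], -0.2], [[0, 0, -0.01], [0, 0, 0], -0.2], [[0, 0, -0.012], [0, 0, 0], -0.2], [[0, 0, -0.012], [0, 0, 0], -0.2], [[0, 0, -0.012], [0, 0, 0], -0.2]]}}

```text
t: 44.52
ee_pos: [0.6413, 0.1214, 0.0683]
tool_rot: [-2.22, 2.222, 0.0]
ft_force: [-0.1, 0.2, 0.5]
width: 0.54
```

{"api": "play_rows", "payload": {"deltas": [[[0, 0, -0.001], [0, 0, 0], -0.2], [[0, 0, -0.002], [0, 0, 0], -0.2], [[0, 0, -0.003], [0, 0, 0], -0.2], [[0, 0, -0.004], [0, 0, 0], -0.2], [[0, 0, -0.005], [0, 0, 0], -0.2], [[0, 0, -0.005], [0, 0, 0], -0.2], [[0, 0, -0.005], [0, 0, 0], -0.2], [[0, 0, -0.005], [0, 0, 0], -0.2]]}}

```text
t: 45.18
ee_pos: [0.6415, 0.1215, 0.0683]
tool_rot: [-2.22, 2.222, -0.0]
ft_force: [-3.8, 0.2, 7.9]
width: 0.539
```

{"api": "play_rows", "payload": {"deltas": [[[0, 0, 0], [0, 0, 0], 0.15], [[0, 0, 0], [0, 0, 0], 0.25], [[0, 0, 0], [0, 0, 0], 0.4], [[0, 0, 0], [0, 0, 0], 0.5], [[0, 0, 0], [0, 0, 0], 0.5], [[0, 0, 0], [0, 0, 0], 0.5], [[0, 0, 0], [0, 0, 0], 0.5], [[0, 0, 0], [0, 0, 0], 0.5]]}}

```text
t: 45.85
ee_pos: [0.6414, 0.1215, 0.0682]
tool_rot: [-2.22, 2.222, -0.0]
ft_force: [-1.1, -1.0, -0.1]
width: 0.75
```

{"api": "play_rows", "payload": {"deltas": [[[0, 0, 0.05], [0, 0, 0], 0.5], [[0, 0, 0.15], [0, 0, 0], 0.5], [[0, 0, 0.3], [0, 0, 0], 0.5], [[0, 0, 0.45], [0, 0, 0], 0.5], [[-0.1, 0, 0.6], [0, 0, 0], 0.7], [[-0.2, 0.1, 0.75], [0, 0, 0], 1], [[-0.35, 0.25, 0.85], [0, 0, 0], 1], [[-0.45, 0.4, 0.85], [0, 0, 0], 1]]}}

```text
t: 46.52
ee_pos: [0.5514, 0.2015, 0.2435]
tool_rot: [-2.213, 2.22, -0.006]
ft_force: [0.6, 1.0, 0.4]
width: 1.004
```

```bash
python3 -c "
from h import *
want(.53,.27,.24,0)"; python3 look.py w30 120 520 100 450 1.6; python3 look.py s30 220 340 200 340 4 scene
```

```text
pos [0.5514 0.2015 0.2435] shift [-0.107  0.343 -0.017] turn [-0.0007  0.0023  0.001 ] F [0.6 1.  0.4] t 46.5167 q [ 0.29  0.35  1.35 -0.    1.43  1.86]
pos [0.5514 0.2015 0.2435] shift [-0.437 -0.572 -0.967] turn [-0.0009  0.0023  0.0593] F [0.6 1.  0.4] t 46.5167 q [ 0.29  0.35  1.35 -0.    1.43  1.86]
pos [0.5477 0.2074 0.2424] shift [-0.418 -0.602 -0.962] turn [-0.0012  0.0015  0.0578] F [-3.7  5.3 -0.1] t 46.5667 q [0.3  0.35 1.36 0.   1.43 1.87]
```

View pics/w30.png

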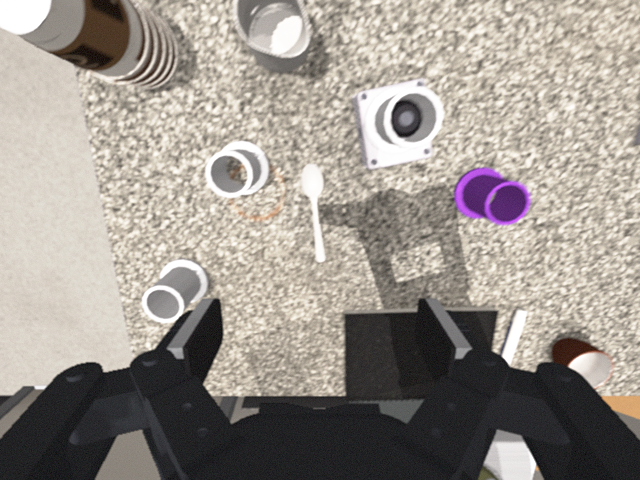

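View pics/s30c.png

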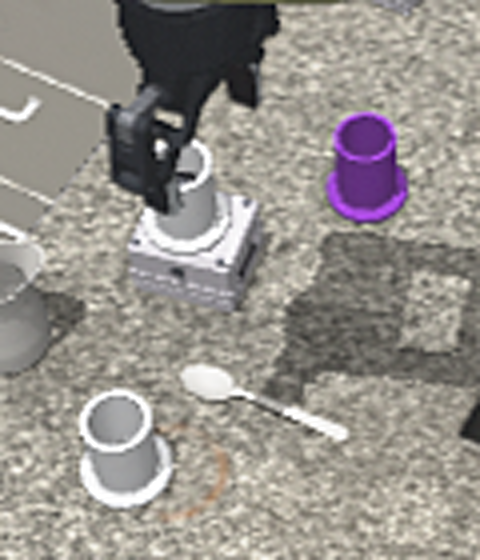

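{"api": "play_rows", "payload": {"deltas": [[[0, 0.1, 0], [-0.001, 0.0015, -0.0005], 1], [[0, 0.2, -0.05], [-0.001, 0.0015, -0.0005], 1], [[0, 0.3, -0.1], [-0.001, 0.0015, -0.0005], 1], [[0, 0.35, -0.15], [-0.001, 0.0015, -0.0005], 1], [[0, 0.35, -0.2], [-0.001, 0.0015, -0.0005], 1], [[0, 0.35, -0.2], [-0.001, 0.0015, -0.0005], 1], [[0, 0.35, -0.2], [-0.001, 0.0015, -0.0005], 1], [[0, 0.35, -0.2], [-0.001, 0.0015, -0.0005], 1]]}}

```text
t: 47.28
ee_pos: [0.5497, 0.2743, 0.2018]
tool_rot: [2.222, -2.22, 0.001]
ft_force: [0.3, -0.2, 0.6]
width: 0.994
```

```bash
python3 -c "
from h import *
want(.58,.28,.12,0)"; python3 look.py w31 220 440 100 300 3
```

```text
pos [0.5497 0.2743 0.2018] shift [ 0.152  0.029 -0.409] turn [ 0.0003 -0.     -0.0002] F [ 0.3 -0.2  0.6] t 47.2833 q [ 0.4   0.44  1.32 -0.    1.38  1.97]
pos [0.5497 0.2743 0.2018] shift [-0.428 -0.936 -0.759] turn [ 0.0003 -0.      0.0581] F [ 0.3 -0.2  0.6] t 47.2833 q [ 0.4   0.44  1.32 -0.    1.38  1.97]
```

View pics/w31c.png

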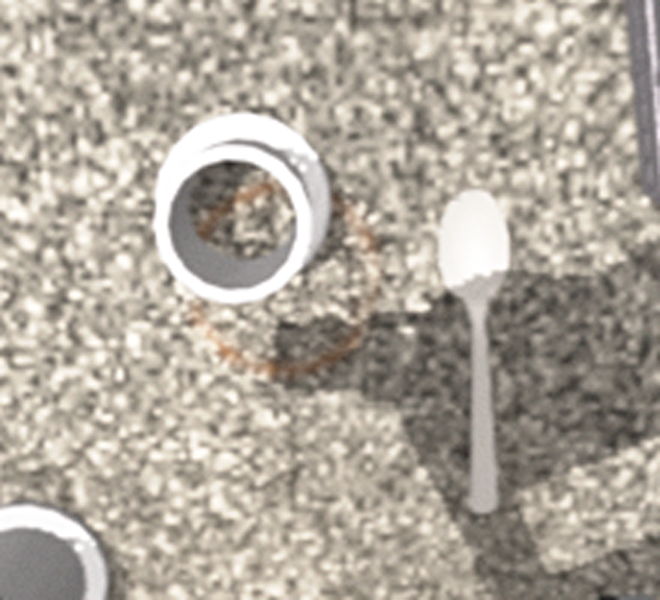

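Run:
```python
from h import *
import pickle; m=pickle.load(open('w31.pkl','rb'))
f=lambda x,y,z:onz(m,220+x/3,100+y/3,z)
print('top',f(234,224,.07),'flange',f(244,199,.008),np.linalg.norm(f(156,224,.07)-f(312,224,.07)))
```

```text
top [0.58891974 0.29358291 0.07      ] flange [0.5903018  0.29349817 0.008     ] 0.047331627038405974
```

Run:
```python
from h import *
import pickle; m=pickle.load(open('w30.pkl','rb'))
for u,v,z in[(275,70,0),(255,60,0.03),(308,55,.03),(300,72,0)]: print(onz(m,u,v,z).round(3))
```

```text
[0.697 0.252 0.   ]
[0.701 0.269 0.03 ]
[0.706 0.213 0.03 ]
[0.695 0.223 0.   ]
```

{"api": "play_rows", "payload": {"deltas": [[[0.05, 0.03, 0], [0, 0, 0], 1], [[0.12, 0.06, -0.1], [0, 0, 0], 1], [[0.198, 0.096, -0.2], [0, 0, 0], 1], [[0.198, 0.096, -0.3], [0, 0, 0], 1], [[0.198, 0.096, -0.4], [0, 0, 0], 1], [[0.198, 0.096, -0.4], [0, 0, 0], 1], [[0.198, 0.096, -0.4], [0, 0, 0], 1], [[0.198, 0.096, -0.4], [0, 0, 0], 1]]}}

```text
t: 48.0
ee_pos: [0.59, 0.2935, 0.124]
tool_rot: [-2.22, 2.22, -0.002]
ft_force: [0.6, -0.0, 0.7]
width: 0.999
```

```bash
python3 -c "
from h import *
want(.5893,.2935,.0132,0)"; python3 look.py w32 160 480 100 400 2.2
```

```text
pos [0.59   0.2935 0.124 ] shift [-0.003 -0.    -0.554] turn [-0.0001  0.0008 -0.0001] F [ 0.6 -0.   0.7] t 48.0 q [ 0.41  0.6   1.26 -0.    1.27  1.98]
pos [0.59   0.2935 0.124 ] shift [-0.63  -1.033 -0.37 ] turn [-0.0002  0.0007  0.0583] F [ 0.6 -0.   0.7] t 48.0 q [ 0.41  0.6   1.26 -0.    1.27  1.98]
```

View pics/w32.png

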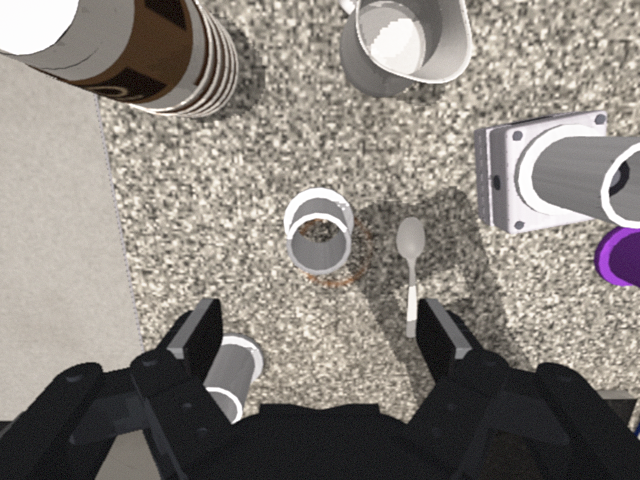

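{"api": "play_rows", "payload": {"deltas": [[[-0.002, 0, -0.1], [0, 0, 0], 1], [[-0.003, 0, -0.2], [0, 0, 0], 1], [[-0.003, 0, -0.3], [0, 0, 0], 1], [[-0.003, 0, -0.4], [0, 0, 0], 1], [[-0.003, 0, -0.5], [0, 0, 0], 1], [[-0.003, 0, -0.554], [0, 0, 0], 1], [[-0.003, 0, -0.554], [0, 0, 0], 0.8], [[-0.003, 0, -0.554], [0, 0, 0], 0.6]], "squeeze": 40}}

```text
t: 48.72
ee_pos: [0.5899, 0.2938, 0.0145]
tool_rot: [-2.219, 2.219, -0.003]
ft_force: [0.9, -0.5, -0.1]
width: 0.804
```

{"api": "play_rows", "payload": {"deltas": [[[0, 0, 0], [0, 0, 0], 0.4], [[0, 0, 0], [0, 0, 0], 0.3], [[0, 0, 0], [0, 0, 0], 0.2], [[0, 0, 0], [0, 0, 0], 0.1], [[0, 0, 0], [0, 0, 0], 0], [[0, 0, 0], [0, 0, 0], -0.1], [[0, 0, 0], [0, 0, 0], -0.2], [[0, 0, 0], [0, 0, 0], -0.2]]}}

```text
t: 49.38
ee_pos: [0.5905, 0.2942, 0.0162]
tool_rot: [-2.218, 2.217, -0.004]
ft_force: [-2.9, 0.1, 8.0]
width: 0.553
```

```bash
python3 -c "
from h import *
want(.5893,.2935,.0132,0)"; python3 look.py w33 160 480 100 400 2.2
```

```text
pos [0.5905 0.2942 0.0162] shift [-0.006 -0.003 -0.015] turn [-0.0005  0.0018 -0.0001] F [-2.9  0.1  8. ] t 49.3833 q [ 0.41  0.72  1.33 -0.    1.08  1.98]
pos [0.5905 0.2942 0.0162] shift [-0.633 -1.036  0.169] turn [-0.0007  0.0017  0.0582] F [-2.9  0.1  8. ] t 49.3833 q [ 0.41  0.72  1.33 -0.    1.08  1.98]
```

View pics/w33c.png

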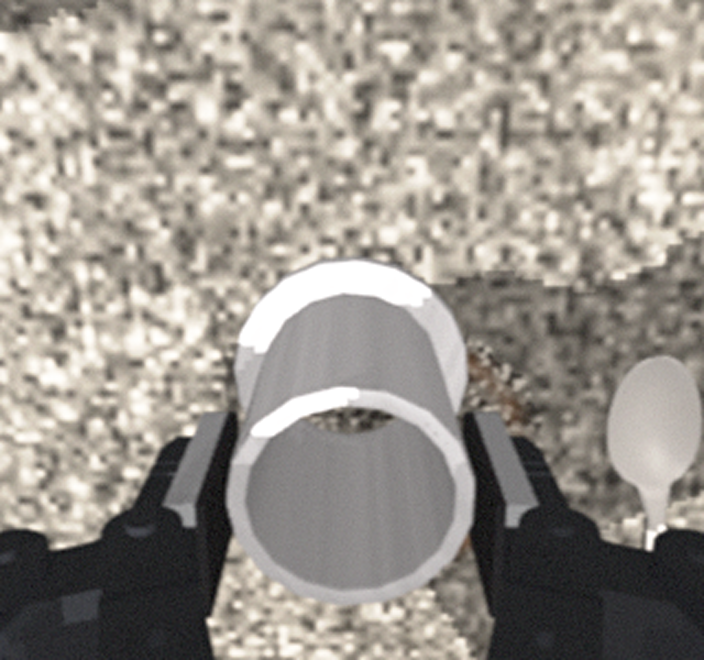

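{"api": "play_rows", "payload": {"deltas": [[[0, 0, 0.05], [0, 0, 0], -0.2], [[0, 0, 0.15], [0, 0, 0], -0.2], [[0, 0, 0.3], [0, 0, 0], -0.2], [[0, 0, 0.45], [0, 0, 0], -0.2], [[0, 0, 0.6], [0, 0, 0], -0.2], [[0, 0, 0.75], [0, 0, 0], -0.2], [[0, -0.05, 0.9], [0, 0, 0], -0.2], [[0, -0.15, 0.9], [0, 0, 0], -0.2]], "squeeze": 50}}

```text
t: 50.1
ee_pos: [0.5919, 0.266, 0.2039]
tool_rot: [-2.214, 2.208, -0.01]
ft_force: [1.1, -0.6, -0.7]
width: 0.544
```

{"api": "play_rows", "payload": {"deltas": [[[0, -0.13, 0], [0, 0, 0], -0.2], [[0, -0.26, 0], [0, 0, 0], -0.2], [[0, -0.4, 0], [0, 0, 0], -0.2], [[0, -0.55, 0], [0, 0, 0], -0.2], [[0, -0.7, 0], [0, 0, 0], -0.2], [[0, -0.85, 0], [0, 0, 0], -0.2], [[0, -1.0, 0], [0, 0, 0], -0.2], [[0, -1.0, 0], [0, 0, 0], -0.2]]}}

```text
t: 50.77
ee_pos: [0.5918, 0.0615, 0.2048]
tool_rot: [-2.21, 2.213, -0.012]
ft_force: [0.6, -0.6, -1.4]
width: 0.546
```

{"api": "play_rows", "payload": {"deltas": [[[0, -0.15, 0], [0, 0, 0], -0.2], [[0, -0.3, 0], [0, 0, 0], -0.2], [[0, -0.45, 0], [0, 0, 0], -0.2], [[0, -0.6, 0], [0, 0, 0], -0.2], [[0, -0.75, 0], [0, 0, 0], -0.2], [[0, -0.9, 0], [0, 0, 0], -0.2], [[0, -1.0, 0], [0, 0, 0], -0.2], [[0, -1.0, 0], [0, 0, 0], -0.2]]}}

```text
t: 51.43
ee_pos: [0.5914, -0.1419, 0.2053]
tool_rot: [-2.207, 2.217, -0.013]
ft_force: [0.1, -0.5, -1.2]
width: 0.547
```

```bash
python3 -c "
from h import *
want(.60,-.2145,.18,0);print(telemetry.get_obs()['width'])"
```

```text
pos [ 0.5914 -0.1419  0.2053] shift [ 0.043 -0.363 -0.127] turn [-0.0012  0.005   0.0014] F [ 0.1 -0.5 -1.2] t 51.4333 q [-0.3   0.42  1.35  0.01  1.36  1.27]
0.5473971336456319
```

{"api": "play_rows", "payload": {"deltas": [[[0.01, -0.1, -0.03], [-0.0012, 0.005, 0.0014], -0.2], [[0.02, -0.2, -0.06], [-0.0012, 0.005, 0.0014], -0.2], [[0.03, -0.3, -0.09], [-0.0012, 0.005, 0.0014], -0.2], [[0.043, -0.363, -0.127], [-0.0012, 0.005, 0.0014], -0.2], [[0.043, -0.363, -0.127], [-0.0012, 0.005, 0.0014], -0.2], [[0.043, -0.363, -0.127], [-0.0012, 0.005, 0.0014], -0.2], [[0.043, -0.363, -0.127], [-0.0012, 0.005, 0.0014], -0.2], [[0.043, -0.363, -0.127], [-0.0012, 0.005, 0.0014], -0.2]]}}

```text
t: 52.1
ee_pos: [0.6003, -0.2135, 0.1806]
tool_rot: [-2.222, 2.22, -0.001]
ft_force: [-0.5, -0.2, -1.1]
width: 0.546
```

```bash
python3 -c "
from h import *
want(.659,-.2145,.18,0)"; python3 look.py w34 120 520 0 400 1.5
```

```text
pos [ 0.6003 -0.2135  0.1806] shift [ 0.294 -0.005 -0.003] turn [ 0.      0.0003 -0.0003] F [-0.5 -0.2 -1.1] t 52.1 q [-0.4   0.51  1.27  0.    1.36  1.17]
pos [ 0.6003 -0.2135  0.1806] shift [-0.681  1.502 -0.653] turn [-0.      0.0003  0.0581] F [-0.5 -0.2 -1.1] t 52.1 q [-0.4   0.51  1.27  0.    1.36  1.17]
```

View pics/w34c.png

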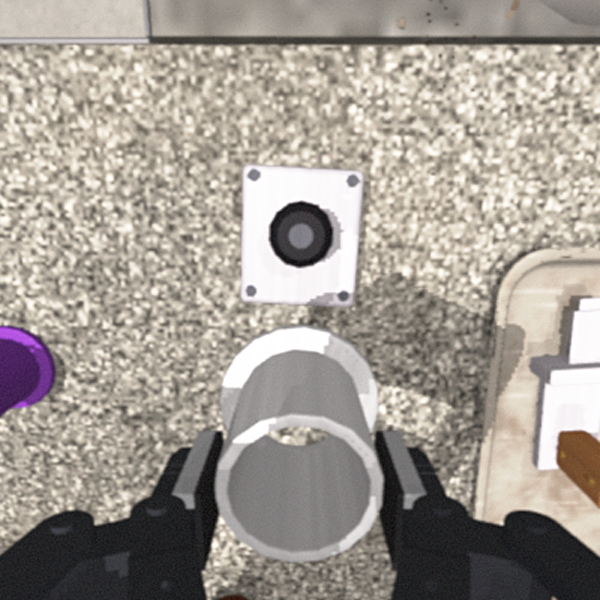

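Run:
```python
from h import *
import pickle; m=pickle.load(open('w34.pkl','rb'))
f=lambda x,y,z:onz(m,120+x/1.5,y/1.5,z)
print('screws',np.mean([f(*s,.055) for s in[(253,175),(352,181),(250,291),(343,296)]],0).round(4),'spig',f(301,235,.1).round(4))
p,R=toolinfo();print(p.round(4),'ring',f(300,488,p[2]+.0538).round(4),'flange',f(299,406,p[2]-.0082).round(4))
```

```text
screws [ 0.6545 -0.2137  0.055 ] spig [ 0.6592 -0.2143  0.1   ]
[ 0.6003 -0.2136  0.1806] ring [ 0.6001 -0.2133  0.2344] flange [ 0.5981 -0.2132  0.1724]
```

{"api": "play_rows", "payload": {"deltas": [[[0.1, -0.002, 0], [0, 0, 0], -0.2], [[0.2, -0.004, 0], [0, 0, 0], -0.2], [[0.298, -0.005, 0], [0, 0, 0], -0.2], [[0.298, -0.005, 0], [0, 0, 0], -0.2], [[0.298, -0.005, -0.1], [0, 0, 0], -0.2], [[0.298, -0.005, -0.2], [0, 0, 0], -0.2], [[0.298, -0.005, -0.26], [0, 0, 0], -0.2], [[0.298, -0.005, -0.26], [0, 0, 0], -0.2]]}}

```text
t: 52.82
ee_pos: [0.6587, -0.2138, 0.1257]
tool_rot: [2.222, -2.219, -0.005]
ft_force: [-1.3, 0.2, -1.1]
width: 0.541
```

```bash
python3 -c "
from h import *
want(.66,-.2145,.103,0)"
```

```text
pos [ 0.6587 -0.2138  0.1257] shift [ 0.007 -0.004 -0.113] turn [-0.0005 -0.0011 -0.0004] F [-1.3  0.2 -1.1] t 52.8167 q [-0.37  0.68  1.13  0.    1.33  1.2 ]
```

{"api": "play_rows", "payload": {"deltas": [[[0.007, -0.004, -0.01], [0, -0.001, 0], -0.2], [[0.007, -0.004, -0.02], [0, -0.001, 0], -0.2], [[0.007, -0.004, -0.04], [0, -0.001, 0], -0.2], [[0.007, -0.004, -0.06], [0, -0.001, 0], -0.2], [[0.007, -0.004, -0.08], [0, -0.001, 0], -0.2], [[0.007, -0.004, -0.1], [0, -0.001, 0], -0.2], [[0.007, -0.004, -0.113], [0, -0.001, 0], -0.2], [[0.007, -0.004, -0.113], [0, -0.001, 0], -0.2]]}}

```text
t: 53.48
ee_pos: [0.6598, -0.2145, 0.1023]
tool_rot: [-2.222, 2.22, 0.003]
ft_force: [0.3, 0.7, -1.9]
width: 0.547
```

```bash
python3 -c "
from h import *
want(.66,-.2145,.081,0)"; python3 look.py w35 120 520 100 450 1.6
```

```text
pos [ 0.6598 -0.2145  0.1023] shift [ 0.001 -0.    -0.106] turn [-0.0006 -0.0004 -0.0004] F [ 0.3  0.7 -1.9] t 53.4833 q [-0.37  0.71  1.15  0.    1.29  1.2 ]
pos [ 0.6598 -0.2145  0.1023] shift [-0.979  1.507 -0.261] turn [-0.0006 -0.0004  0.058 ] F [ 0.3  0.7 -1.9] t 53.4833 q [-0.37  0.71  1.15  0.    1.29  1.2 ]
```

View pics/w35c.png

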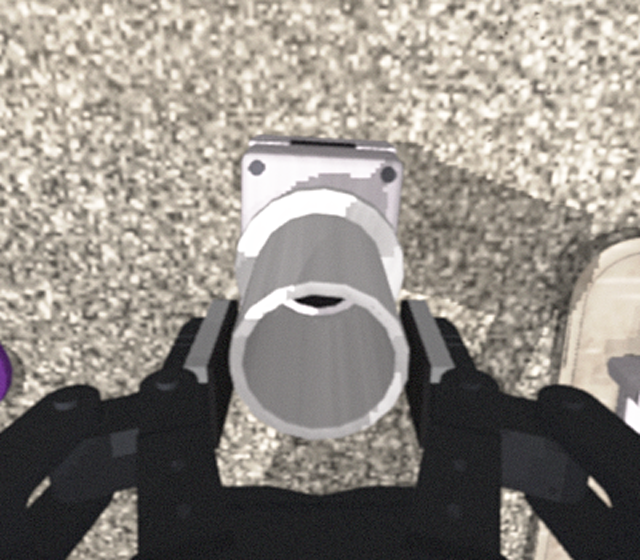

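Same view as on the first head: the black spigot shows inside the bore at about (318,300) in the crop. I'll keep lowering.

{"api": "play_rows", "payload": {"deltas": [[[0, 0, -0.02], [0, 0, 0], -0.2], [[0, 0, -0.04], [0, 0, 0], -0.2], [[0, 0, -0.06], [0, 0, 0], -0.2], [[0, 0, -0.08], [0, 0, 0], -0.2], [[0, 0, -0.1], [0, 0, 0], -0.2], [[0, 0, -0.115], [0, 0, 0], -0.2], [[0, 0, -0.115], [0, 0, 0], -0.2], [[0, 0, -0.115], [0, 0, 0], -0.2]]}}

```text
t: 54.2
ee_pos: [0.6599, -0.2145, 0.0796]
tool_rot: [-2.222, 2.22, 0.003]
ft_force: [-0.6, 0.0, -1.3]
width: 0.55
```

{"api": "play_rows", "payload": {"deltas": [[[0, 0, -0.006], [0, 0, 0], -0.2], [[0, 0, -0.012], [0, 0, 0], -0.2], [[0, 0, -0.018], [0, 0, 0], -0.2], [[0, 0, -0.024], [0, 0, 0], -0.2], [[0, 0, -0.03], [0, 0, 0], -0.2], [[0, 0, -0.03], [0, 0, 0], -0.2], [[0, 0, -0.03], [0, 0, 0], -0.2], [[0, 0, -0.03], [0, 0, 0], -0.2]]}}

```text
t: 54.87
ee_pos: [0.66, -0.2145, 0.0737]
tool_rot: [-2.222, 2.22, 0.003]
ft_force: [-0.2, 0.6, -1.5]
width: 0.546
```

{"api": "play_rows", "payload": {"deltas": [[[0, 0, -0.003], [0, 0, 0], -0.2], [[0, 0, -0.006], [0, 0, 0], -0.2], [[0, 0, -0.009], [0, 0, 0], -0.2], [[0, 0, -0.011], [0, 0, 0], -0.2], [[0, 0, -0.013], [0, 0, 0], -0.2], [[0, 0, -0.014], [0, 0, 0], -0.2], [[0, 0, -0.014], [0, 0, 0], -0.2], [[0, 0, -0.014], [0, 0, 0], -0.2]]}}

```text
t: 55.53
ee_pos: [0.6601, -0.2146, 0.0715]
tool_rot: [-2.222, 2.219, 0.002]
ft_force: [-3.3, 1.3, 5.7]
width: 0.543
```

{"api": "play_rows", "payload": {"deltas": [[[0, 0, -0.001], [0, 0, 0], -0.2], [[0, 0, -0.002], [0, 0, 0], -0.2], [[0, 0, -0.003], [0, 0, 0], -0.2], [[0, 0, -0.004], [0, 0, 0], -0.2], [[0, 0, -0.005], [0, 0, 0], -0.2], [[0, 0, -0.005], [0, 0, 0], -0.2], [[0, 0, -0.005], [0, 0, 0], -0.2], [[0, 0, -0.005], [0, 0, 0], -0.2]]}}

```text
t: 56.2
ee_pos: [0.6602, -0.2146, 0.0715]
tool_rot: [-2.222, 2.219, 0.001]
ft_force: [-4.8, 2.0, 9.7]
width: 0.547
```

Seated at TCP z 0.0715, against an expected 0.0712. Now I'll release and retreat.

{"api": "play_rows", "payload": {"deltas": [[[0, 0, 0], [0, 0, 0], 0.15], [[0, 0, 0], [0, 0, 0], 0.25], [[0, 0, 0], [0, 0, 0], 0.4], [[0, 0, 0], [0, 0, 0], 0.5], [[0, 0, 0], [0, 0, 0], 0.5], [[0, 0, 0], [0, 0, 0], 0.5], [[0, 0, 0], [0, 0, 0], 0.5], [[0, 0, 0], [0, 0, 0], 0.5]]}}

```text
t: 56.87
ee_pos: [0.6602, -0.2146, 0.0714]
tool_rot: [-2.222, 2.219, 0.001]
ft_force: [-0.4, 0.1, -0.1]
width: 0.748
```

{"api": "play_rows", "payload": {"deltas": [[[0, 0, 0.05], [0, 0, 0], 0.5], [[0, 0, 0.15], [0, 0, 0], 0.5], [[0, 0, 0.3], [0, 0, 0], 0.5], [[0, 0, 0.45], [0, 0, 0], 0.5], [[-0.1, 0, 0.6], [0, 0, 0], 0.7], [[-0.3, 0, 0.75], [0, 0, 0], 1], [[-0.5, 0.1, 0.9], [0, 0, 0], 1], [[-0.7, 0.2, 1.0], [0, 0, 0], 1]]}}

```text
t: 57.53
ee_pos: [0.5406, -0.1853, 0.2614]
tool_rot: [-2.22, 2.22, -0.002]
ft_force: [0.5, 0.7, 1.6]
width: 0.999
```

{"api": "play_rows", "payload": {"deltas": [[[0, 0, 0], [0, 0, 0], 1], [[0, 0, 0], [0, 0, 0], 1], [[0, 0, 0], [0, 0, 0], 1], [[0, 0, 0], [0, 0, 0], 1], [[0, 0, 0], [0, 0, 0], 1], [[0, 0, 0], [0, 0, 0], 1], [[0, 0, 0], [0, 0, 0], 1], [[0, 0, 0], [0, 0, 0], 1]]}}

```text
t: 58.2
ee_pos: [0.5407, -0.1853, 0.2608]
tool_rot: [-2.221, 2.22, -0.001]
ft_force: [0.3, -1.0, -0.5]
width: 1.0
```

```bash
python3 look.py w36 120 520 0 300 1.9; python3 look.py s36 220 440 130 390 2.3 scene;python3 look.py t36 165 495 180 330 2.4 top
```

```text
pos [ 0.5407 -0.1853  0.2608] shift [-0.384  1.362 -1.054] turn [-0.0003  0.0004  0.0582] F [ 0.3 -1.  -0.5] t 58.2 q [-0.39  0.31  1.36  0.    1.47  1.18]
pos [ 0.5407 -0.1853  0.261 ] shift [-0.383  1.361 -1.055] turn [-0.0003  0.0005  0.0583] F [ 0.2  0.3 -0.5] t 58.25 q [-0.39  0.31  1.36  0.    1.47  1.18]
pos [ 0.5407 -0.1853  0.2611] shift [-0.383  1.361 -1.056] turn [-0.0003  0.0006  0.0582] F [ 0.3 -0.3  0.2] t 58.3 q [-0.39  0.31  1.36  0.    1.47  1.18]
```

View pics/w36.png

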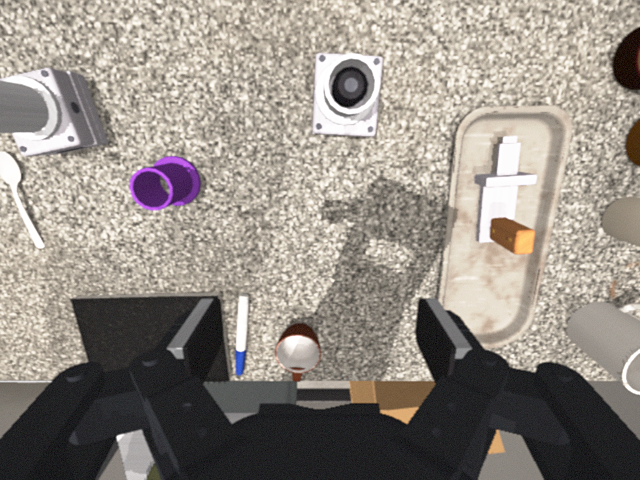

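View pics/s36c.png

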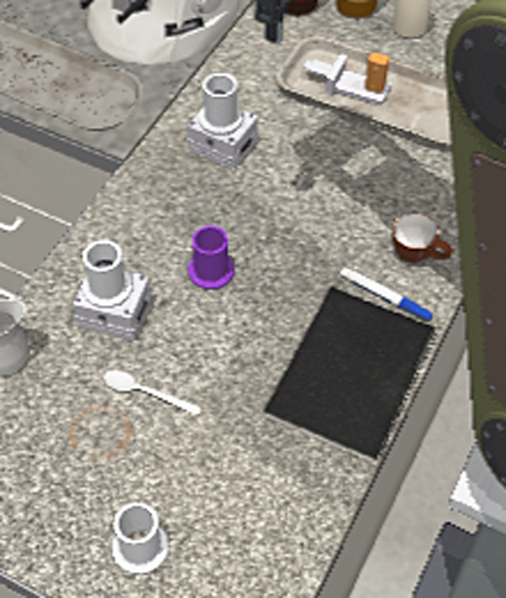

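View pics/t36c.png

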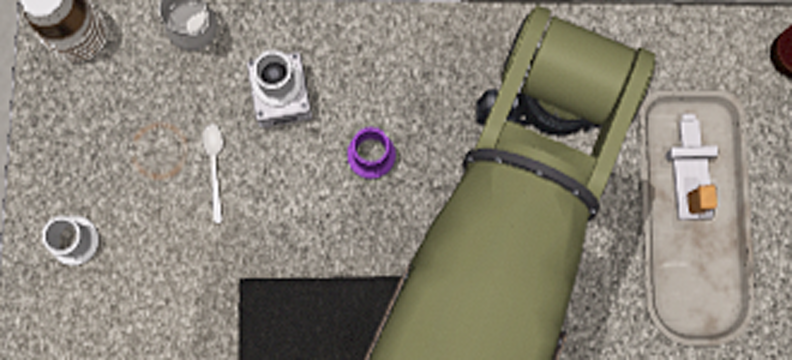

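```bash
python3 -c "
from plant import job; print(job.sign_off())"
```

```text
the job is handed in; nothing more can be done
None
```

The job is done and handed in at about 58 s of the 210 s allowed. Two heads were present, so two were checked and fitted.

- **Gap checks:** I pushed the blade in at the left head and then the right until the shoulder touched. Each was held for over 1.3 s at about 7–9 N and then drawn straight out. I saw no shift of either head in the pictures.
- **Gauge:** It stands on its foot on the tray floor, lengthwise, about 5 mm behind where it was. The last wrist, scene and top pictures show it upright.
- **Sleeves:** One aluminium sleeve sits on each spigot. Both stopped within 0.3 mm of the expected height at about 8–10 N, and the pictures show the flanges flat on the heads. The third sleeve and the purple look-alike were not touched.

**What did not go to plan:**
- **First sleeve grasp:** The open fingertips sat higher than I had assumed, so the fingers closed on the tube's rim with about 34 N on the wrist. The sleeve did not move. I opened, went 24 mm lower and gripped it properly.
- **Spigot position:** Both spigots measured about 4 mm behind their block's centre, so I aimed at the measured spigot.
- **Top camera:** Rough top-camera readings differed from the wrist camera by 3 to about 15 mm. I used the wrist camera, which agreed with the shoulder contacts to about 1–2 mm.

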